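# Roll a returned steel ball into the sprung bay of the counter rack

## Robot

A 7-joint arm with a two-finger parallel gripper is mounted at the origin on the work surface. World frame = base frame: x ahead of the robot, y to its left, z up, the work surface at z = 0. Lengths are in m, angles in rad, forces in N, time in s.
With the tool pointing down it reaches from about 0.4 to 0.85 m from the base axis. Payload 10.4 kg.
Tool frame: the origin (TCP) lies midway between the tips of the shut fingers; the grasp point (between the pads) lies 19 mm behind it; y points along the fingers, z is the direction in which the jaws open and shut, and the axes are right-handed (so a half turn about y gives the same grasp; the last joint's range is limited). The gripper opens to 85 mm and grips with 20 to 120 N. Pads are 22 mm wide; open, the fingers measure 114 mm over their backs; the gripper's body (76 mm by 85 mm) begins 54 mm behind the grasp point. The pads swing forward as they close: fully open they stand 13 mm farther back than shut.
Start: joints at [-1.257, 0.332, -0.065, 1.46, 0.022, 1.35, -0.088], TCP at [0.207, 0.59, 0.231] pointing down, gripper open.
Joint ranges: [-2.6, 2.6], [-0.5, 2.12], [-1.47, 1.34], [0.16, 2.42], [-1.27, 4.41], [0.06, 2.06], [-2.6, 2.6]. Speed limits (rad/s): [2.22, 2.22, 2.79, 2.79, 3.14, 3.14, 3.14].

## Interface

Orientations are given as a unit quaternion [x, y, z, w].
In Python, from station import ctrl gives the robot as it stands.
- The arm moves only by the tool play_rows, never from a script. Its argument "commands" is a list of rows, each a list of 6 numbers: the shift along the world's x, y, z in mm, then the turn, a rotation vector about the world's x, y, z in degrees. In form: [[dx, dy, dz, ax, ay, az], ...]. A call has 1 to 5 rows; each row shifts and turns the commanded pose from where the row before left it; what a row does not reach is not made up. A row lasts 1/12 s, in which the tool goes at most 41.7 mm and 7.16 degrees, less where a joint would pass 70% of its speed; a pose out of reach is approached as far as the arm can. A call with a gripper value outside its range is refused whole. "grip" is the gripper's target within -1 to 1 (fully open at 1, half-way at 0, shut at -1), set as the call begins (left out, the last holds). The fingers move at their own pace and stop on an object; "force" is the grip in N (left out, the last holds). Time passes only in rows, so rows that do not move let the fingers close. It gives the time, the measured TCP pose, the force and the opening at its end, in the units of the state.
- ctrl.state(): the state, without advancing time (a new reading comes with each control period).
- ctrl.grab_frame(name): name is "scene" or "top" or "wrist"; returns the picture (384x512x3 uint8, blue, green, red); there is no depth.
- ctrl.calibration(name): a dict with "mtx" (3x3 intrinsics, pixels), "view" (4x4, takes a point from world to camera coordinates); the wrist camera has in their place "T_tool_cam" (4x4, takes a point from camera to tool coordinates, whose origin is the TCP and whose axes are the tool frame's). Camera axes: x right, y up, looking along -z (the intrinsics and any distortion apply to the point x, -y, -z); pixel columns grow to the right and rows downward; lengths in m; the calibration is good to about 2 mm. A picture is of the moment at which its call begins: read the wrist's pose just before it. calibration takes no time and is no camera call.
- ctrl.hand_in(): hands the job in, once; it reports no verdict.
Trained networks look in the newest picture that a camera, given by its name, has taken for a name from the list of things; names that differ only in an ending like _2 or _b are one class to them, and where a whole thing is asked for, a point or a joint stands for the part that bears it (a point fixed in the world has none). Each returns a list of dicts, best first, with "p" (0 to 1); they miss things now and then, are a little off and sometimes report something else, mostly with a low value. They report only what shows in the picture. A call takes as long as a camera call. They do not tell look-alikes from the thing itself.
- ctrl.look_for(camera, query): "box" ([centre column, centre row, width, height] in pixels, round what is visible of it).
The state is a dict: "time_s": time; "joint_positions": joint angles; "joint_vel": joint speeds; "tau": joint torques, N m; "ee_pos": TCP position; "tcp_rot": TCP orientation; "force": force on the tool from outside, world axes, zero at the start; "wrist_torque": the same for the moment, N m; "finger_gap": finger opening in m.
Only numpy, scipy, OpenCV 4.12 (cv2) and the standard library are available. Lean on these libraries where they do the work, as an engineer would, in place of code of your own. Each camera call takes 0.05 s, during which the arm holds its last target.

## Task

Put the big hollow steel ball away in the rack: bring it up against the rack's long fence, then roll it along the fence, under the tie bar and past the sprung roller catch, until it sits home against the end stop with the catch holding it in. Push it gently, keep it on the counter and never lift or fling it, and leave the other things on the counter where they are.

Things in the scene. Friction and masses are not known exactly. Their poses are not given: they have to be found in the camera images.
- ball: hollow steel ball, 100 mm diameter, about 0.25 to 0.5 kg, plain steel, polished and slippery (friction about 0.3), too wide to grip; it rolls freely. Origin at its centre, 50 mm above the counter; its axes turn with it as it rolls and mean nothing.
- rack: fixed grey steel ball rack on the counter. Origin at counter level on the lane's centre line (the line that the centre of a ball touching the fence follows), z up. The lane runs along the rack's y axis, the ball travels towards -y; the bare counter is its floor. The ball starts 45 to 75 mm clear of the fence on the robot's side (-x), at rack y +80 to +160 mm.
- fence_end (a point): open end of the fence, on the top edge of its face: rack frame x +50, y +230, z 60 mm. The fence is a straight wall 60 mm tall, 12 mm thick, its face at rack x = +50 mm (side away from the robot), running from here to rack y = -200 mm; behind it is a 6 mm thick foot (to x = 102 mm).
- tie_bar (a point): middle of the tie bar's lower edge on the side the ball comes from: rack frame x 0, y -50, z 108 mm. Bar over the lane, y -76 to -50, z 108 to 118 mm (screws to 121), carried by the fence and an outer post (x -67 to -85 mm). An upright gripper cannot follow the ball under it: lean the tool about 45 degrees, its tip leading towards -y, reaching 10 to 30 mm under.
- bay (a point): centre of the ball when home, touching fence and end stop: rack frame x 0, y -132, z 50 mm. The end stop is a wall 70 mm tall with its face at rack y = -182 mm. A rail 18 mm high lies at x -70 to -100 mm, y -50 to -195 mm.
- catch_housing (a point): top centre of the fixed dark catch housing beside the lane: rack frame x -125, y -110, z 82 mm; 50 mm (x) by 60 mm (y)
- catch_roller (a point): centre of the catch's steel roller (free-turning, upright, 16 mm diameter, 24 mm tall) across the lane from the fence: rack frame x -50, y -110, z 50 mm at rest; it yields straight outwards (rack -x)
- catch (a joint): travel of the sprung roller catch, m: 0 at rest (roller 8 mm into the ball's path), grows outwards to 0.016. Spring 4 N at rest, 8 N at 8 mm. It meets the ball with its centre 29 mm short of the roller, opens 8 mm as the centre passes rack y = -110 mm, then shoves the ball the last 22 mm home, ending near 0.004. Pushing past takes about 3 to 8 N.
- coupling: loose bystander: plain dark steel pipe coupling (open tube standing up), 60 mm across, 50 mm tall; origin at the centre of its underside
- nut: loose bystander: steel hexagon nut, 54 mm across corners, 24 mm tall, behind the fence; origin at the centre of its underside
- tin: loose bystander: plain closed metal can, 64 mm across, 90 mm tall, standing behind the fence; origin at the centre of its underside
- tape: loose bystander: black tape measure, 70 x 36 x 60 mm; origin at the centre of its underside
- flange: loose bystander: dark steel pipe flange, 100 mm disc 12 mm thick with a 50 mm hub, 32 mm tall in all; origin at the centre of its underside
- driver: loose bystander: black-handled screwdriver lying flat, to the left; origin under its middle
Things that resemble listed ones, but are neither listed nor needed, are in the scene too. There is more than one size of the ball; the job needs the largest.

How it is judged:
By the outcome, as a careful person would: the job done as asked, in the order asked, and still so for the second after the job is handed in, with the robot touching nothing.
It also fails if it takes over 62 s, if anything falls off the work surface, if the arm or the gripper's body presses on something with over 40 N, if the wrist force passes 120 N, or if a joint passes its speed limit or range.

## Working session

There is one attempt and no reset: what is moved stays moved. The work goes in short steps, Python scripts to look and compute and a tool call to move; the robot and the scene stay as the last step left them, time stands still between calls to the robot, and variables do not carry over. Pictures are saved under pics/ and viewed, and the job is handed in when it is done.

Besides the shell and the picture viewer there is one more tool, called after "Emit:" by a JSON object that holds its "method" and its "body", one argument or row to a line. play_rows: Moves the arm, as the interface text tells. Its arguments: {"type":"object","properties":{"commands":{"type":"array","items":{"type":"array","items":{"type":"number"}}},"grip":{"type":"number"},"force":{"type":"number"}},"required":["commands"]}

```bash
ls; mkdir -p pics; python3 - <<'E'
from station import ctrl
import cv2
print(ctrl.state())
for n in ("scene","top","wrist"):
    f=ctrl.grab_frame(n); cv2.imwrite(f"pics/{n}0.png",f)
    c=ctrl.calibration(n); print(n,{k:(v.tolist() if hasattr(v,'tolist') else v) for k,v in c.items()})
for cam in ("scene","top"):
    for q in ("ball","rack","catch_housing","catch_roller","tie_bar","coupling","nut","tin","tape","flange","driver"):
        try: print(cam,q,[( [round(x) for x in d["box"]],round(d["p"],2)) for d in ctrl.look_for(cam,q)[:4]])
        except Exception as e: print(cam,q,e)
print(ctrl.state()["time_s"])
E
```

```text
pics
{'time_s': 0.0, 'joint_positions': array([-1.2566122 ,  0.33287199, -0.06470205,  1.46098519,  0.02159984,
        1.34986437, -0.0885389 ]), 'joint_vel': array([-1.13063318e-03, -3.71934556e-06,  8.82478266e-04,  2.29051816e-04,
       -1.58419758e-03, -1.30931635e-04,  6.95722451e-04]), 'tau': array([-5.34653664e-04, -6.25450230e+01,  4.88062366e-02, -3.91627693e+01,
        1.63699617e-02,  9.55182390e-03, -2.24583130e-05]), 'ee_pos': array([0.20641083, 0.5895254 , 0.23049491]), 'tcp_rot': array([ 0.69760704, -0.1185763 ,  0.11845264, -0.69660107]), 'force': array([ 0.55043517, -0.08709942, -0.30654024]), 'wrist_torque': array([ 0.0207739 , -0.00416232, -0.05354342]), 'finger_gap': 0.08549790570203866}
scene {'mtx': [[445.1601150369797, 0.0, 251.3966206663326], [0.0, 445.1601150369797, 187.32401990896068], [0.0, 0.0, 1.0]], 'view': [[0.8291888651470988, 0.5589530136787892, 0.004165863111750109, -0.48213922110498697], [-0.47374459649617634, 0.6987903805665799, 0.5359646082702566, 0.2187824687604292], [0.2966679679485834, -0.4463894404295577, 0.8442301725632911, -1.474114331486
[... 1293 characters left out ...]
2), ([215, 176, 21, 26], 0.33)]
scene tin [([312, 194, 21, 34], 0.78)]
scene tape [([113, 255, 28, 30], 0.7)]
scene flange [([149, 320, 38, 42], 0.78)]
scene driver [([289, 95, 52, 7], 0.7)]
top ball [([211, 204, 29, 30], 0.93), ([178, 237, 16, 20], 0.7)]
top rack [([240, 182, 136, 78], 0.94)]
top catch_housing [([240, 185, 134, 78], 0.63)]
top catch_roller [([283, 199, 11, 18], 0.65), ([255, 227, 16, 17], 0.62), ([238, 185, 137, 80], 0.22)]
top tie_bar [([239, 183, 136, 76], 0.61)]
top coupling []
top nut [([254, 145, 11, 18], 0.75)]
top tin [([221, 145, 20, 20], 0.58)]
top tape [([357, 246, 12, 23], 0.61)]
top flange [([379, 190, 28, 26], 0.59)]
top driver [([139, 240, 15, 30], 0.81)]
1.25
```

```bash
python3 - <<'E'
import cv2
a=cv2.imread("pics/top0.png"); cv2.imwrite("pics/topc.png",cv2.resize(a[120:270,120:320],None,fx=4,fy=4,interpolation=cv2.INTER_CUBIC))
a=cv2.imread("pics/scene0.png"); cv2.imwrite("pics/scenec.png",cv2.resize(a[80:280,120:386],None,fx=3,fy=3,interpolation=cv2.INTER_CUBIC))
E
```

```text
(no output)
```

View pics/topc.png

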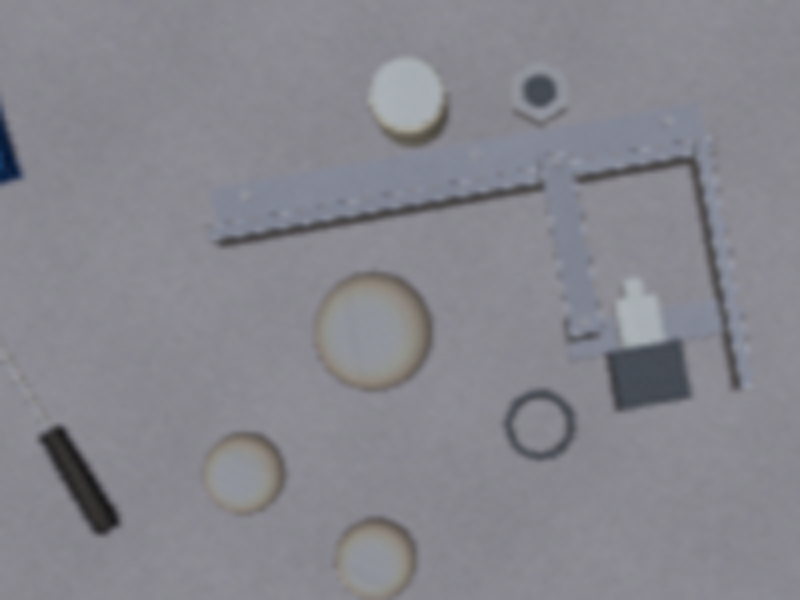

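View pics/scenec.png

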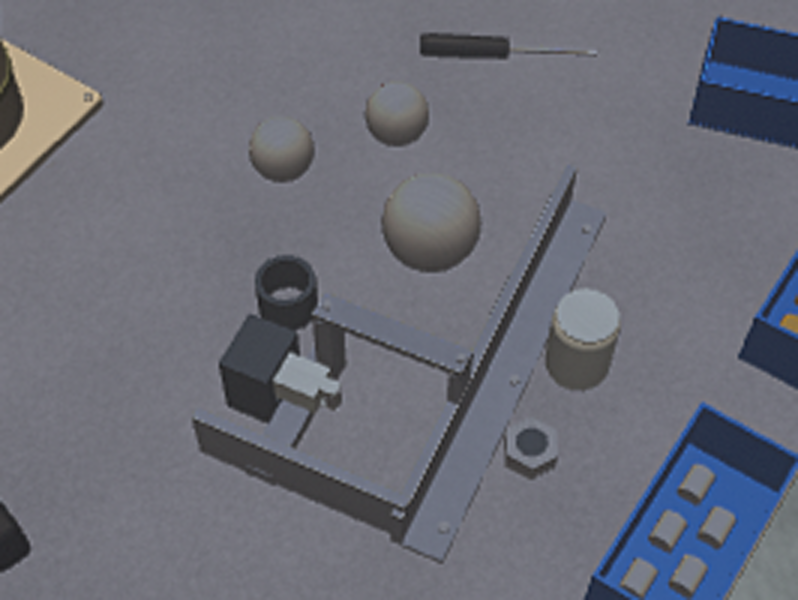

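View pics/top0.png

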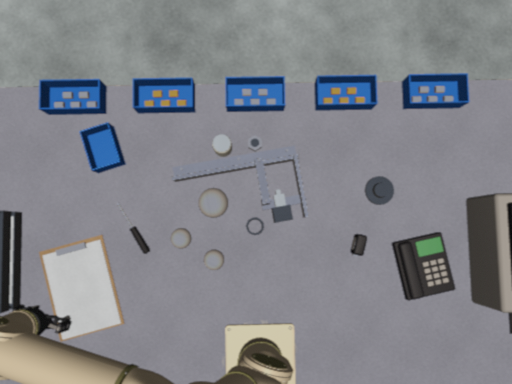

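```bash
cat > h.py <<'E'
import numpy as np, cv2
from scipy.optimize import least_squares
from station import ctrl
def proj(cam,P):
    c=ctrl.calibration(cam); K=np.array(c["mtx"]); V=np.array(c["view"])
    P=np.atleast_2d(P); q=(V[:3,:3]@P.T).T+V[:3,3]; q=q*[1,-1,-1]
    u=(K@q.T).T; return u[:,:2]/u[:,2:]
def ray(cam,px):
    c=ctrl.calibration(cam); K=np.array(c["mtx"]); V=np.array(c["view"]); R=V[:3,:3]
    o=-R.T@V[:3,3]; d=R.T@(np.linalg.inv(K)@[px[0],px[1],1]*[1,-1,-1]); return o,d
def onz(cam,px,z):
    o,d=ray(cam,px); return o+d*(z-o[2])/d[2]
def R2W(p,P):
    P=np.atleast_2d(P)/1000.; c,s=np.cos(p[2]),np.sin(p[2])
    return np.c_[p[0]+c*P[:,0]-s*P[:,1],p[1]+s*P[:,0]+c*P[:,1],P[:,2]]
def W2R(p,W):
    W=np.atleast_2d(W); c,s=np.cos(p[2]),np.sin(p[2]); d=W[:,:2]-p[:2]
    return np.c_[c*d[:,0]+s*d[:,1],-s*d[:,0]+c*d[:,1],W[:,2]]*1000
E
cat > fit.py <<'E'
from h import *
T=lambda x,y:((x+.5)/4-.5+120,(y+.5)/4-.5+120)
S=lambda x,y:((x+.5)/3-.5+120,(y+.5)/3-.5+80)
H=[(-150,-80,82),(-100,-80,82),(-100,-140,82),(-150,-140,82)]
obs=[("top",(50,230,60),T(217,238)),("top",(102,230,6),T(212,188)),("top",(102,-200,6),T(697,103)),
("top",H[1],T(607,352)),("top",H[2],T(683,341)),("top",H[3],T(691,398)),("top",H[0],T(616,411)),
("top",(-50,-110,62),T(632,285)),
("scene",(50,230,60),S(571,172)),("scene",(102,230,6),S(604,214)),("scene",(102,-200,6),S(440,560)),
("scene",H[0],S(249,318)),("scene",H[1],S(299,346)),("scene",H[3],S(222,362)),("scene",(50,-182,70),S(400,502))]
def res(p): return np.concatenate([proj(c,R2W(p,P))[0]-o for c,P,o in obs])
r=least_squares(res,[.6,0,.18],loss="soft_l1")
print(r.x,np.degrees(r.x[2])); 
for (c,P,o),e in zip(obs,res(r.x).reshape(-1,2)): print(c,P,e.round(1))
np.save("rack.npy",r.x); p=r.x
# ball
def bc(q):
    c=[]
    for cam,o in (("top",T(373,330)),("scene",S(431,222))): c.append(proj(cam,q)[0]-o)
    return np.concatenate(c)
for cam,o in (("top",T(373,330)),("scene",S(431,222))):
    b=onz(cam,o,.05); print(cam,"ball",b,W2R(p,b))
for n,o,z in (("coupling",T(540,425),.05),("tin",T(407,95),.09),("nut",T(540,92),.024),("small1",T(244,472),.034),("small2",T(375,558),.034)):
    b=onz("top",o,z); print(n,b.round(3),W2R(p,b).round(0))
E
python3 fit.py
```

```text
[0.5910297  0.04649016 0.1541466 ] 8.831949444208659
top (50, 230, 60) [-2. -0.]
top (102, 230, 6) [-0.4 -0.5]
top (102, -200, 6) [ 0.8 -0.3]
top (-100, -80, 82) [ 0.5 -0.5]
top (-100, -140, 82) [-0.4 -1. ]
top (-150, -140, 82) [ 0.3 -0.1]
top (-150, -80, 82) [ 1.  -0.2]
top (-50, -110, 62) [0.2 0.1]
scene (50, 230, 60) [-1. -2.]
scene (102, 230, 6) [1.5 0.4]
scene (102, -200, 6) [0.4 1.1]
scene (-150, -80, 82) [ 0.3 -1.3]
scene (-100, -80, 82) [-0.5 -4.2]
scene (-150, -140, 82) [-1.2  0.7]
scene (50, -182, 70) [-0.8 -2.8]
top ball [0.52649727 0.14720044 0.05      ] [[-48.30451997 109.42425738  50.        ]]
scene ball [0.52408063 0.14917402 0.05      ] [[-50.38949256 111.74548174  50.        ]]
coupling [0.445 0.009 0.05 ] [[-150.  -14.   50.]]
tin [0.717 0.114 0.09 ] [[134.  47.  90.]]
nut [0.73  0.004 0.024] [[131. -64.  24.]]
small1 [0.411 0.258 0.034] [[-146.  237.   34.]]
small2 [0.337 0.149 0.034] [[-235.  141.   34.]]
```

```bash
cat > ov.py <<'E'
from h import *
import sys
p=np.load("rack.npy")
L=[[(50,230,60),(50,-182,60)],[(50,230,0),(50,-182,0)],[(102,230,6),(102,-200,6)],[(-150,-80,82),(-100,-80,82),(-100,-140,82),(-150,-140,82),(-150,-80,82)],[(-85,-50,118),(50,-50,118),(50,-76,118),(-85,-76,118),(-85,-50,118)],[(50,-182,70),(-100,-182,70)]]
for cam,(x0,y0,x1,y1),k in (("top",(120,120,320,270),4),("scene",(120,80,386,280),3)):
    a=cv2.imread(f"pics/{cam}0.png")[y0:y1,x0:x1]; a=cv2.resize(a,None,fx=k,fy=k,interpolation=cv2.INTER_CUBIC)
    for l in L:
        u=(proj(cam,R2W(p,l))-[x0,y0]+.5)*k-.5
        cv2.polylines(a,[np.round(u).astype(np.int32)],False,(0,0,255),1,cv2.LINE_AA)
    cv2.imwrite(f"pics/{cam}_ov{sys.argv[1]}.png",a)
E
python3 ov.py 1
```

```text
(no output)
```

View pics/top_ov1.png

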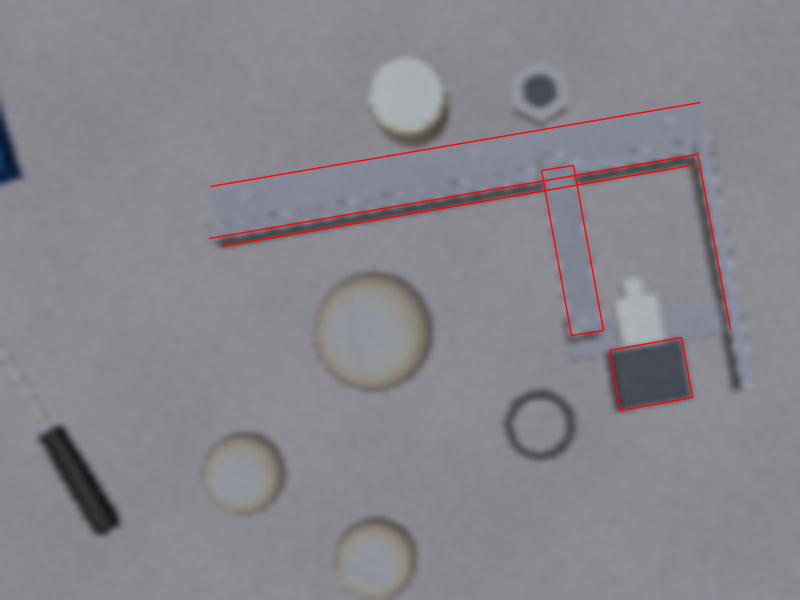

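View pics/scene_ov1.png

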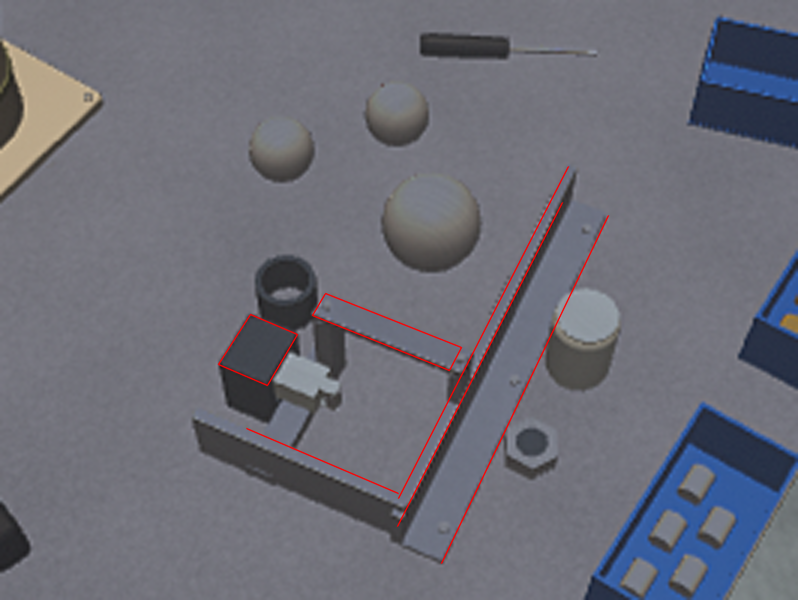

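```bash
cat > go.py <<'E'
from h import *
from scipy.spatial.transform import Rotation as Ro
p=np.load("rack.npy")
def tgt(rack_mm,tilt,flip=1,jaw="x"):
    # tool y = d ; tool z = jaw dir
    t=np.radians(tilt)
    d=np.array([0,-np.sin(t),-np.cos(t)]); j=np.array([flip*1.,0,0]) if jaw=="x" else np.array([0,flip*1.,0])
    Rm=np.c_[np.cross(d,j),d,j]
    return R2W(p,rack_mm)[0], Ro.from_euler("z",p[2])*Ro.from_matrix(Rm)
def delta(rack_mm,tilt,flip=1,jaw="x"):
    s=ctrl.state(); P,Q=tgt(rack_mm,tilt,flip,jaw)
    dp=(P-s["ee_pos"])*1000; rv=(Q*Ro.from_quat(s["tcp_rot"]).inv()).as_rotvec(degrees=True)
    return dp.round(1), rv.round(1), np.linalg.norm(rv).round(1)
def where():
    s=ctrl.state(); R=Ro.from_quat(s["tcp_rot"]).as_matrix()
    c,si=np.cos(p[2]),np.sin(p[2]); Rr=np.array([[c,si,0],[-si,c,0],[0,0,1]])
    print("t",round(s["time_s"],2),"rack tcp",W2R(p,s["ee_pos"])[0].round(1),"d",(Rr@R[:,1]).round(2),"j",(Rr@R[:,2]).round(2),"F rack",(Rr@s["force"]).round(1),"gap",round(s["finger_gap"],4))
E
python3 - <<'E'
from go import *
where()
for j in "xy":
  for f in (1,-1): print(j,f,delta((-125,110,41),0,f,j))
print(R2W(p,[(10,0,0)])-R2W(p,[(0,0,0)]),R2W(p,[(0,-10,0)])-R2W(p,[(0,0,0)]))
E
```

```text
t 1.25 rack tcp [-296.5  596.   231.3] d [ 0.  0. -1.] j [0.47 0.88 0.  ] F rack [ 0.2  0.3 -0.2] gap 0.0854
x 1 (array([ 244.1, -453.9, -190.3]), array([ -0. ,   0. , -61.9]), np.float64(61.9))
x -1 (array([ 244.1, -453.9, -190.3]), array([ -0. ,  -0. , 118.1]), np.float64(118.1))
y 1 (array([ 244.1, -453.9, -190.3]), array([-0. , -0. , 28.1]), np.float64(28.1))
y -1 (array([ 244.1, -453.9, -190.3]), array([  -0. ,    0. , -151.9]), np.float64(151.9))
[[0.00988143 0.00153537 0.        ]] [[ 0.00153537 -0.00988143  0.        ]]
```

Emit:
{"method": "play_rows", "body": {
  "commands": [
    [20,-35,0,0,0,-7],
    [20,-35,0,0,0,-7],
    [20,-35,0,0,0,-7],
    [20,-35,0,0,0,-7],
    [20,-35,0,0,0,-7]
  ],
  "grip": -1
}}

```text
time_s: 1.67
ee_pos: [0.3072, 0.4131, 0.2314]
tcp_rot: [-0.628, 0.325, -0.324, 0.628]
force: [1.7, 0.2, 0.6]
finger_gap: 0.0253
```

Emit:
{"method": "play_rows", "body": {
  "commands": [
    [20,-35,0,0,0,-7],
    [20,-35,0,0,0,-7],
    [20,-35,0,0,0,-7],
    [20,-35,0,0,0,-6],
    [20,-35,0,0,0,0]
  ]
}}

```text
time_s: 2.08
ee_pos: [0.4072, 0.238, 0.2317]
tcp_rot: [-0.535, 0.463, -0.462, 0.535]
force: [1.2, 1.0, -0.2]
finger_gap: -0.0002
```

```bash
python3 - <<'E'
from go import *
where()
print(delta((-125,110,41),0))
E
```

```text
t 2.08 rack tcp [-152.3  217.5  231.7] d [ 0.  0. -1.] j [ 1.   -0.01  0.  ] F rack [ 1.4  0.8 -0.2] gap -0.0002
(array([  43.5, -102.1, -190.7]), array([-0. ,  0. ,  0.5]), np.float64(0.5))
```

Emit:
{"method": "play_rows", "body": {
  "commands": [
    [13,-34,0,0,0,0.5],
    [13,-34,0,0,0,0],
    [12,-34,0,0,0,0],
    [0,0,-40,0,0,0],
    [0,0,-40,0,0,0]
  ]
}}

```text
time_s: 2.5
ee_pos: [0.4469, 0.1364, 0.1525]
tcp_rot: [-0.535, 0.459, -0.46, 0.54]
force: [1.0, 2.1, -0.9]
finger_gap: 0.0
```

Emit:
{"method": "play_rows", "body": {
  "commands": [
    [0,0,-40,0,0,0],
    [0,0,-40,0,0,0],
    [0,0,-25,0,0,0],
    [0,0,-6,0,0,0],
    [0,0,0,0,0,0]
  ]
}}

```text
time_s: 2.92
ee_pos: [0.4436, 0.1374, 0.0393]
tcp_rot: [0.54, -0.459, 0.458, -0.537]
force: [0.0, -1.0, 0.5]
finger_gap: 0.0002
```

```bash
cat > look.py <<'E'
from go import *
import sys
where()
for cam,(x0,y0,x1,y1),k in (("top",(120,120,320,270),4),("scene",(120,80,386,280),3)):
    f=ctrl.grab_frame(cam)
    r=ctrl.look_for(cam,"ball")
    for d in r[:3]:
        b=onz(cam,d["box"][:2],.05); print(cam,[round(v,1) for v in d["box"]],round(d["p"],2),"rack",W2R(p,b)[0].round(0))
    cv2.imwrite(f"pics/{cam}_{sys.argv[1]}.png",cv2.resize(f[y0:y1,x0:x1],None,fx=k,fy=k,interpolation=cv2.INTER_CUBIC))
E
python3 look.py a
```

```text
t 2.92 rack tcp [-131.7  112.5   39.3] d [-0. -0. -1.] j [ 1.    0.01 -0.  ] F rack [-0.1 -1.   0.5] gap 0.0002
top [177.8, 236.8, 15.3, 21.1] 0.66 rack [-142.  243.   50.]
top [212.3, 202.8, 28.2, 22.5] 0.65 rack [-50. 112.  50.]
top [239.1, 184.8, 134.2, 74.6] 0.16 rack [-6. 13. 50.]
scene [261.5, 151.8, 32.2, 30.1] 0.66 rack [-58. 116.  50.]
scene [212.8, 130.8, 24.0, 20.1] 0.55 rack [-230.  125.   50.]
scene [250.8, 201.7, 140.5, 130.0] 0.55 rack [-13. -57.  50.]
```

View pics/scene_a.png

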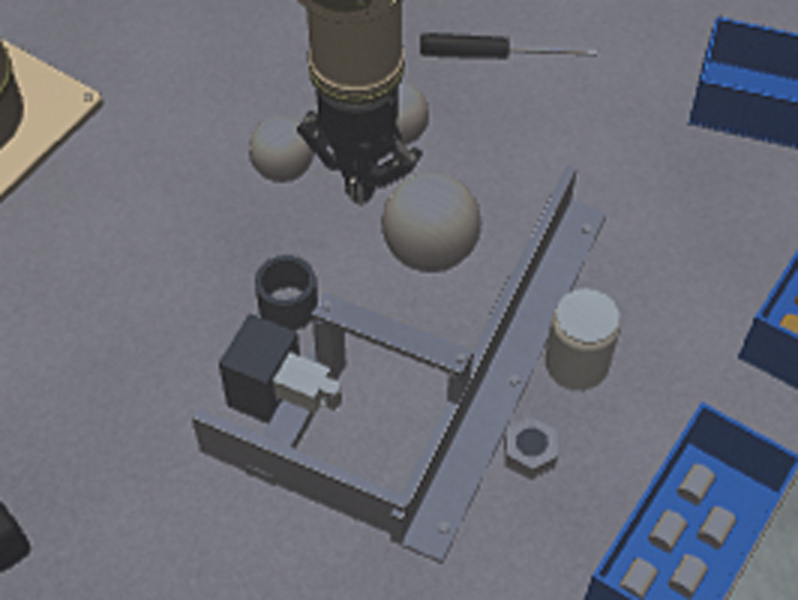

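View pics/top_a.png

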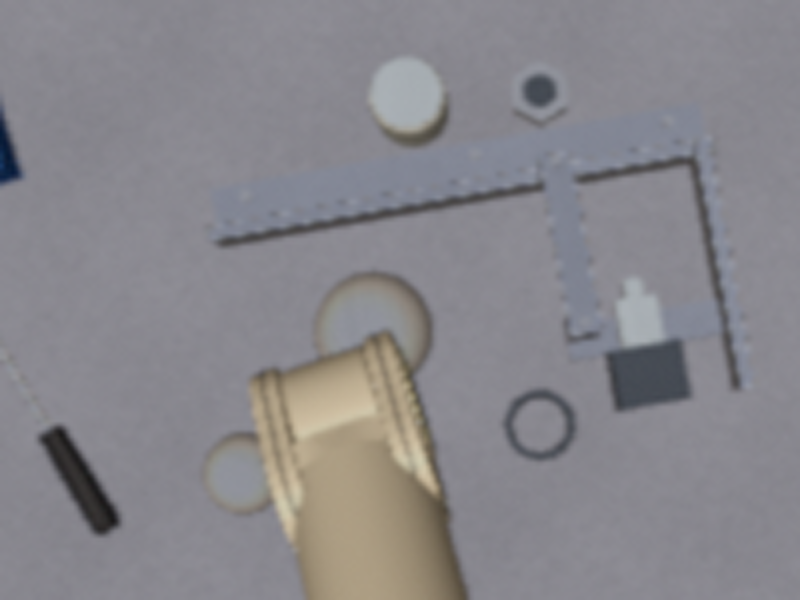

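Emit:
{"method": "play_rows", "body": {
  "commands": [
    [-1,0,1,0,0,7],
    [-1,0,1,0,0,7],
    [0,0,1,0,0,7],
    [0,0,1,0,0,7],
    [0,0,1,0,0,7]
  ],
  "grip": 0
}}

```text
time_s: 3.53
ee_pos: [0.4436, 0.1385, 0.0471]
tcp_rot: [-0.651, 0.272, -0.274, 0.653]
force: [-0.1, -0.1, 0.0]
finger_gap: 0.0427
```

Emit:
{"method": "play_rows", "body": {
  "commands": [
    [0,0,0,0,0,7],
    [0,0,0,0,0,7],
    [0,0,0,0,0,7],
    [0,0,0,0,0,7],
    [0,0,0,0,0,7]
  ]
}}

```text
time_s: 3.95
ee_pos: [0.4436, 0.1384, 0.0471]
tcp_rot: [-0.704, 0.063, -0.065, 0.705]
force: [0.8, 0.1, -0.4]
finger_gap: 0.0426
```

Emit:
{"method": "play_rows", "body": {
  "commands": [
    [0,0,0,0,0,7],
    [0,0,0,0,0,7],
    [0,0,0,0,0,6],
    [0,0,0,0,0,0]
  ]
}}

```text
time_s: 4.28
ee_pos: [0.4436, 0.1383, 0.047]
tcp_rot: [-0.704, -0.059, 0.057, 0.705]
force: [-0.8, -0.5, -0.1]
finger_gap: 0.043
```

```bash
python3 - <<'E'
from go import *
print(delta((-131,110,43),0,1,"y"))
E
python3 look.py b
```

```text
(array([ 1.1, -3.3, -4. ]), array([-0.1,  0.1, -0.6]), np.float64(0.7))
t 4.28 rack tcp [-131.6  113.4   47. ] d [ 0.  0. -1.] j [-0.01  1.    0.  ] F rack [-0.8 -0.4 -0.1] gap 0.043
top [177.0, 238.2, 15.2, 19.0] 0.77 rack [-146.  246.   50.]
top [210.8, 203.4, 30.1, 29.7] 0.6 rack [-51. 117.  50.]
scene [264.6, 153.1, 34.4, 33.4] 0.96 rack [-48. 115.  50.]
scene [213.4, 132.6, 20.2, 22.8] 0.86 rack [-225.  120.   50.]
scene [255.9, 117.2, 13.5, 18.7] 0.75 rack [-131.  234.   50.]
```

View pics/scene_b.png

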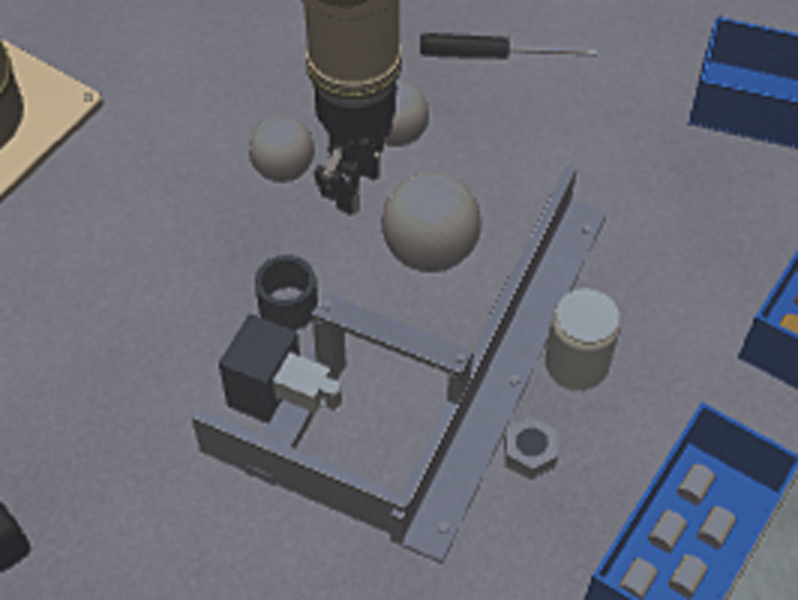

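Emit:
{"method": "play_rows", "body": {
  "commands": [
    [0,-1,-5,0,0,-0.5],
    [0,0,-6,0,0,0],
    [4,0.6,0,0,0,0],
    [4,0.6,0,0,0,0],
    [4,0.6,0,0,0,0]
  ]
}}

```text
time_s: 4.9
ee_pos: [0.455, 0.1388, 0.0342]
tcp_rot: [0.705, 0.054, -0.054, -0.705]
force: [-0.5, 0.1, 0.4]
finger_gap: 0.0426
```

Emit:
{"method": "play_rows", "body": {
  "commands": [
    [4,0.6,0,0,0,0],
    [3,0.5,0,0,0,0],
    [3,0.5,0,0,0,0],
    [3,0.5,0,0,0,0],
    [3,0.5,0,0,0,0]
  ]
}}

```text
time_s: 5.32
ee_pos: [0.4707, 0.1413, 0.0343]
tcp_rot: [-0.705, -0.054, 0.054, 0.705]
force: [-0.5, -0.9, 0.2]
finger_gap: 0.0429
```

Emit:
{"method": "play_rows", "body": {
  "commands": [
    [3,0.4,0,0,0,0],
    [3,0.5,0,0,0,0],
    [3,0.4,0,0,0,0],
    [3,0.5,0,0,0,0],
    [3,0.5,0,0,0,0]
  ]
}}

```text
time_s: 5.73
ee_pos: [0.4858, 0.1436, 0.0343]
tcp_rot: [-0.705, -0.054, 0.054, 0.705]
force: [-0.2, -0.4, -0.5]
finger_gap: 0.0427
```

```bash
python3 look.py c
```

```text
t 5.73 rack tcp [-89.  112.2  34.3] d [-0.  0. -1.] j [0. 1. 0.] F rack [-0.2 -0.4 -0.5] gap 0.0427
top [212.0, 194.2, 28.0, 25.2] 0.72 rack [-22. 108.  50.]
top [179.2, 238.4, 15.9, 21.1] 0.66 rack [-148.  239.   50.]
top [279.7, 197.5, 8.8, 18.2] 0.62 rack [ -72. -113.   50.]
scene [213.7, 131.6, 22.8, 24.7] 0.82 rack [-226.  124.   50.]
scene [269.4, 154.2, 31.2, 34.6] 0.68 rack [-33. 118.  50.]
scene [292.2, 96.8, 51.6, 4.0] 0.24 rack [-60. 365.  50.]
```

View pics/scene_c.png

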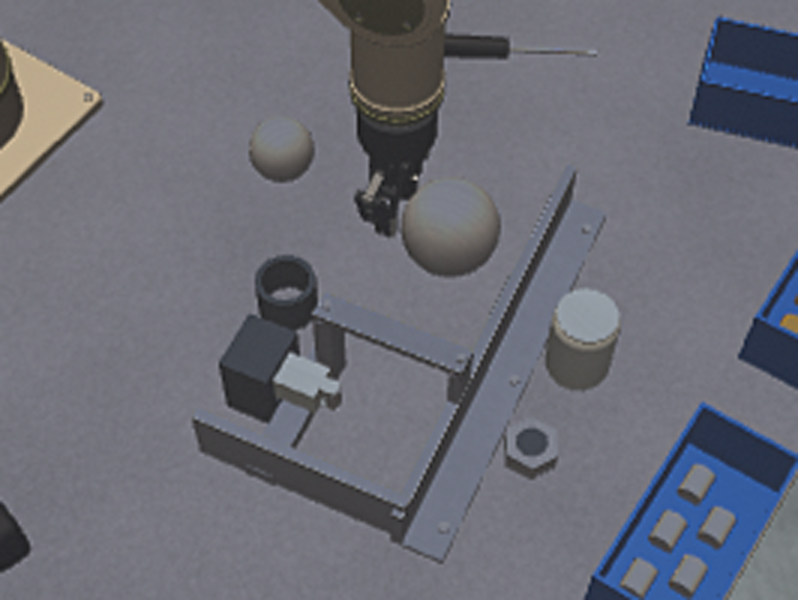

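Emit:
{"method": "play_rows", "body": {
  "commands": [
    [3,0.5,0,0,0,0],
    [3,0.5,0,0,0,0],
    [3,0.4,0,0,0,0],
    [3,0.5,0,0,0,0],
    [3,0.5,0,0,0,0]
  ]
}}

```text
time_s: 6.35
ee_pos: [0.5009, 0.1461, 0.0343]
tcp_rot: [-0.705, -0.054, 0.054, 0.705]
force: [-0.4, 0.9, 0.8]
finger_gap: 0.0426
```

Emit:
{"method": "play_rows", "body": {
  "commands": [
    [2,0.3,0,0,0,0],
    [2,0.3,0,0,0,0],
    [2,0.3,0,0,0,0],
    [2,0.3,0,0,0,0],
    [2,0.3,0,0,0,0]
  ]
}}

```text
time_s: 6.77
ee_pos: [0.5107, 0.1476, 0.0343]
tcp_rot: [-0.705, -0.054, 0.054, 0.705]
force: [0.4, 0.4, 0.4]
finger_gap: 0.0426
```

```bash
python3 look.py d
```

```text
t 6.77 rack tcp [-63.9 112.2  34.3] d [-0.  0. -1.] j [0. 1. 0.] F rack [0.4 0.3 0.4] gap 0.0426
top [178.2, 238.8, 17.9, 19.0] 0.84 rack [-149.  243.   50.]
scene [214.5, 131.2, 19.0, 22.9] 0.95 rack [-224.  126.   50.]
scene [278.4, 155.7, 35.9, 32.3] 0.68 rack [ -6. 124.  50.]
scene [245.0, 119.4, 4.6, 10.4] 0.47 rack [-159.  210.   50.]
```

View pics/scene_d.png

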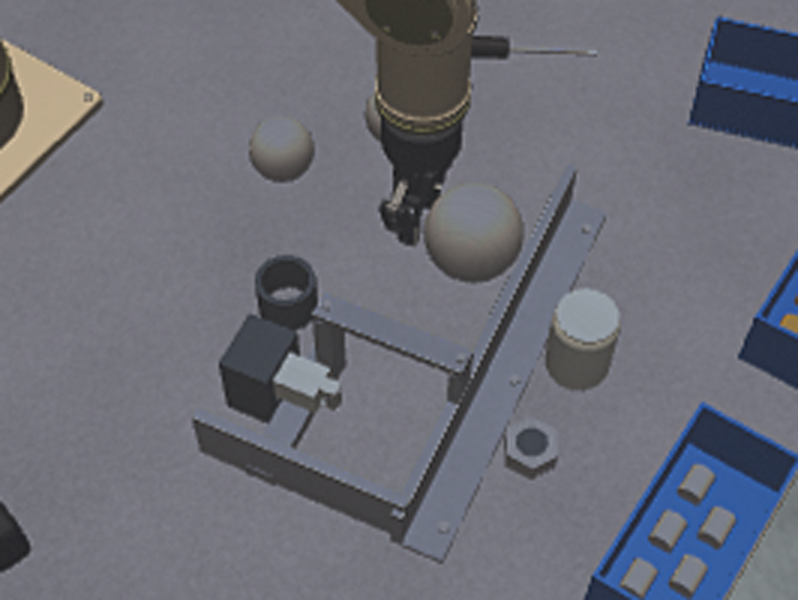

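View pics/top_d.png

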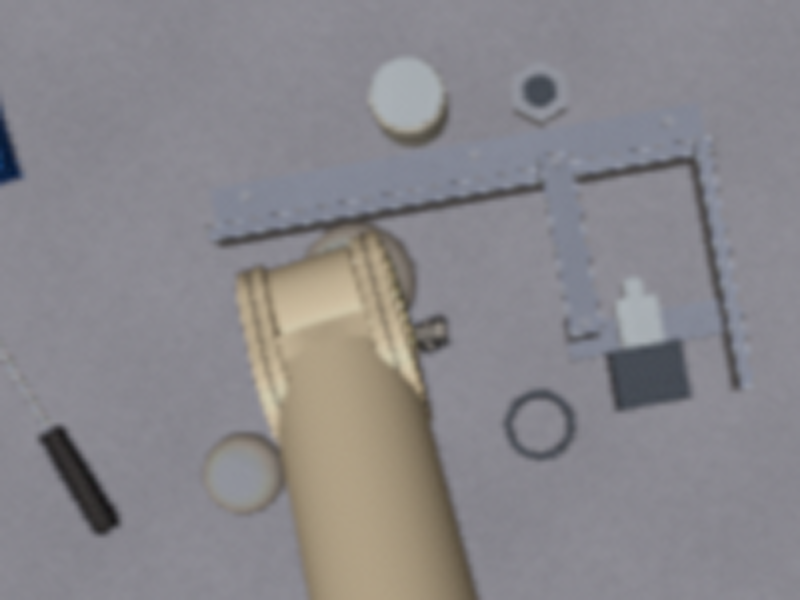

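Emit:
{"method": "play_rows", "body": {
  "commands": [
    [1.5,0.2,0,0,0,0],
    [1.5,0.2,0,0,0,0],
    [1.5,0.3,0,0,0,0],
    [1,0.2,0,0,0,0],
    [1,0.1,0,0,0,0]
  ]
}}

```text
time_s: 7.38
ee_pos: [0.517, 0.1486, 0.0343]
tcp_rot: [-0.705, -0.054, 0.054, 0.705]
force: [-2.5, -0.0, 1.4]
finger_gap: 0.0428
```

Emit:
{"method": "play_rows", "body": {
  "commands": [
    [1,0.1,0,0,0,0],
    [1,0.1,0,0,0,0],
    [1,0.2,0,0,0,0]
  ]
}}

```text
time_s: 7.63
ee_pos: [0.5176, 0.1494, 0.0337]
tcp_rot: [-0.705, -0.052, 0.056, 0.705]
force: [-14.2, 2.4, 6.1]
finger_gap: 0.0425
```

```bash
python3 look.py e
```

```text
t 7.63 rack tcp [-56.8 113.   33.7] d [-0.01  0.   -1.  ] j [0. 1. 0.] F rack [-13.7   4.6   6.1] gap 0.0425
top [178.6, 236.8, 15.8, 19.8] 0.9 rack [-142.  240.   50.]
top [209.8, 186.8, 25.0, 23.5] 0.47 rack [  4. 111.  50.]
scene [279.2, 156.8, 33.9, 32.1] 0.65 rack [ -2. 121.  50.]
scene [212.9, 131.9, 19.7, 23.2] 0.63 rack [-227.  121.   50.]
scene [246.3, 119.4, 7.6, 18.5] 0.39 rack [-155.  212.   50.]
```

View pics/scene_e.png

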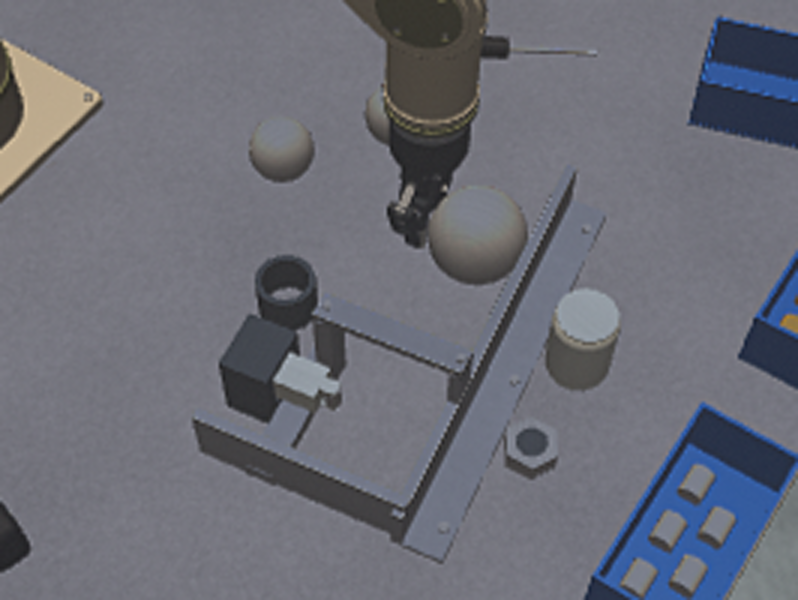

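Emit:
{"method": "play_rows", "body": {
  "commands": [
    [-1,-0.2,0,0,0,0],
    [-1,-0.2,0,0,0,0],
    [-2,-0.3,0,0,0,0],
    [-4,-0.6,0,0,0,0],
    [-10,-1.5,0,0,0,0]
  ]
}}

```text
time_s: 8.25
ee_pos: [0.5029, 0.146, 0.0346]
tcp_rot: [-0.705, -0.054, 0.053, 0.705]
force: [0.2, -0.1, 0.6]
finger_gap: 0.0425
```

Emit:
{"method": "play_rows", "body": {
  "commands": [
    [-15,-2,5,0,0,0],
    [-10,0,35,0,0,0],
    [0,10,38,0,0,0],
    [0,25,33,0,0,0],
    [0,35,20,0,0,0]
  ]
}}

```text
time_s: 8.67
ee_pos: [0.4788, 0.2125, 0.1697]
tcp_rot: [-0.705, -0.053, 0.05, 0.706]
force: [1.4, -0.1, 0.6]
finger_gap: 0.0425
```

```bash
python3 look.py f; python3 - <<'E'
from go import *
print(delta((0,205,120),45)); print(p)
E
```

```text
t 8.67 rack tcp [-85.4 181.3 169.7] d [ 0.01  0.   -1.  ] j [0.01 1.   0.  ] F rack [ 1.3 -0.3  0.6] gap 0.0425
top [207.5, 191.4, 30.0, 32.1] 0.97 rack [-10. 121.  50.]
top [217.2, 258.1, 13.7, 16.2] 0.48 rack [-234.  126.   50.]
scene [213.8, 131.8, 23.3, 18.6] 0.84 rack [-225.  123.   50.]
scene [253.9, 117.3, 20.9, 14.2] 0.82 rack [-137.  230.   50.]
scene [277.9, 158.8, 30.6, 30.5] 0.65 rack [ -3. 113.  50.]
(array([ 82.4,  34.2, -45.7]), array([-29.3, -40.1, -84.9]), np.float64(98.4))
[0.5910297  0.04649016 0.1541466 ]
```

View pics/scene_f.png

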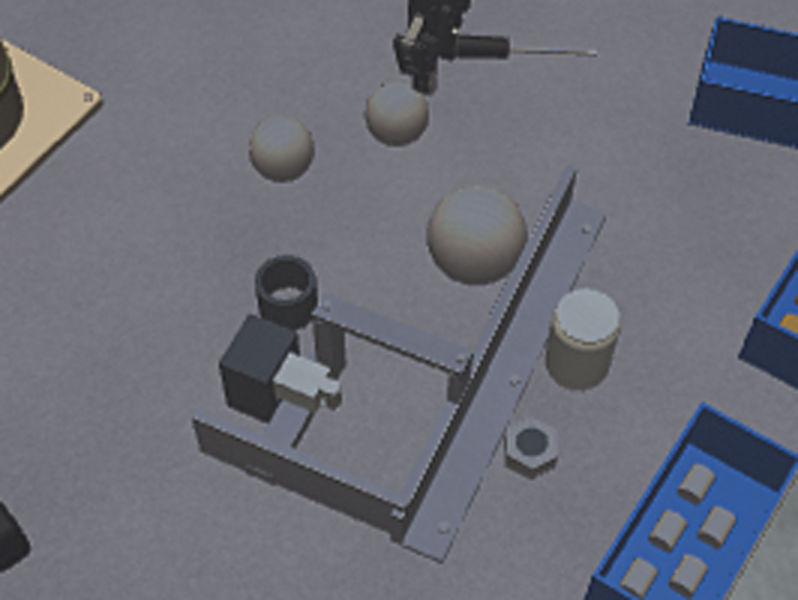

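Emit:
{"method": "play_rows", "body": {
  "commands": [
    [6,3,0,-2.1,-2.9,-6.1],
    [6,3,0,-2.1,-2.9,-6.1],
    [6,3,0,-2.1,-2.9,-6.1],
    [6,3,0,-2.1,-2.9,-6.1],
    [6,3,0,-2.1,-2.9,-6.1]
  ]
}}

```text
time_s: 9.28
ee_pos: [0.5073, 0.2273, 0.1647]
tcp_rot: [0.756, -0.052, 0.22, -0.614]
force: [0.6, -0.4, -0.7]
finger_gap: 0.043
```

Emit:
{"method": "play_rows", "body": {
  "commands": [
    [6,3,0,-2.1,-2.9,-6.1],
    [6,3,0,-2.1,-2.9,-6.1],
    [6,3,0,-2.1,-2.9,-6.1],
    [6,3,0,-2.1,-2.9,-6.1],
    [6,3,0,-2.1,-2.9,-6.1]
  ]
}}

```text
time_s: 9.7
ee_pos: [0.5372, 0.2426, 0.1646]
tcp_rot: [0.735, -0.151, 0.469, -0.465]
force: [-0.2, 0.3, 0.4]
finger_gap: 0.0428
```

Emit:
{"method": "play_rows", "body": {
  "commands": [
    [5,3,0,-2.1,-2.8,-6],
    [5,3,0,-2.1,-2.8,-6],
    [5,3,0,-2.1,-2.8,-6],
    [5,3,0,-2.1,-2.8,-5.9],
    [0,0,0,0,0,0]
  ]
}}

```text
time_s: 10.12
ee_pos: [0.5572, 0.2553, 0.162]
tcp_rot: [0.673, -0.218, 0.633, -0.315]
force: [-0.2, 0.7, -0.7]
finger_gap: 0.0429
```

```bash
python3 look.py g; python3 - <<'E'
from go import *
print(delta((0,195,44),45),ctrl.state()["joint_positions"].round(2))
E
```

```text
t 10.12 rack tcp [ -1.4 211.6 162. ] d [-0.   -0.71 -0.7 ] j [ 1.   -0.01 -0.  ] F rack [-0.1  0.7 -0.7] gap 0.0429
top [179.6, 238.6, 20.6, 20.0] 0.87 rack [-149.  238.   50.]
top [208.3, 189.6, 30.5, 31.7] 0.82 rack [ -4. 118.  50.]
top [212.9, 258.6, 18.6, 19.9] 0.79 rack [-233.  140.   50.]
scene [213.9, 131.8, 21.2, 22.8] 0.75 rack [-225.  123.   50.]
scene [253.0, 116.9, 20.0, 20.2] 0.68 rack [-140.  231.   50.]
(array([   3.9,  -15.6, -121.6]), array([ 0.1,  0. , -0. ]), np.float64(0.1)) [-1.07  0.68  0.37  1.37  0.41  1.59 -0.66]
```

View pics/scene_g.png

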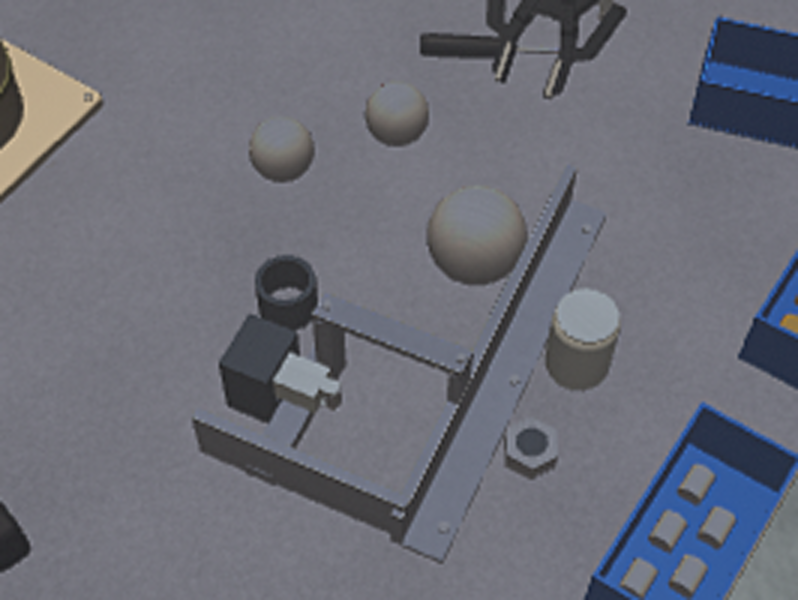

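Emit:
{"method": "play_rows", "body": {
  "commands": [
    [3,0.5,-35,0,0,0],
    [0.4,0,-35,0,0,0],
    [0,0,-30,0,0,0],
    [0,0,-15,0,0,0],
    [0,0,-3,0,0,0]
  ]
}}

```text
time_s: 10.73
ee_pos: [0.5592, 0.2553, 0.0455]
tcp_rot: [0.673, -0.218, 0.63, -0.318]
force: [-0.3, 0.2, 0.6]
finger_gap: 0.0427
```

Emit:
{"method": "play_rows", "body": {
  "commands": [
    [1.5,-10,0,0,0,0],
    [1.5,-10,0,0,0,0],
    [1,-5,0,0,0,0],
    [0,0,0,0,0,0]
  ]
}}

```text
time_s: 11.07
ee_pos: [0.5657, 0.2294, 0.0495]
tcp_rot: [0.671, -0.219, 0.633, -0.319]
force: [0.4, -1.2, -0.1]
finger_gap: 0.0421
```

```bash
python3 look.py h
```

```text
t 11.07 rack tcp [  3.1 184.6  49.5] d [ 0.   -0.71 -0.71] j [ 1. -0.  0.] F rack [ 0.2 -1.3 -0.1] gap 0.0421
top [212.4, 259.2, 19.4, 19.7] 0.87 rack [-234.  142.   50.]
top [208.0, 189.5, 28.4, 31.4] 0.78 rack [ -4. 118.  50.]
scene [213.8, 131.9, 16.7, 23.9] 0.93 rack [-225.  123.   50.]
scene [253.2, 116.7, 19.0, 22.3] 0.84 rack [-140.  232.   50.]
scene [278.0, 157.1, 30.6, 30.2] 0.72 rack [ -5. 119.  50.]
```

View pics/scene_h.png

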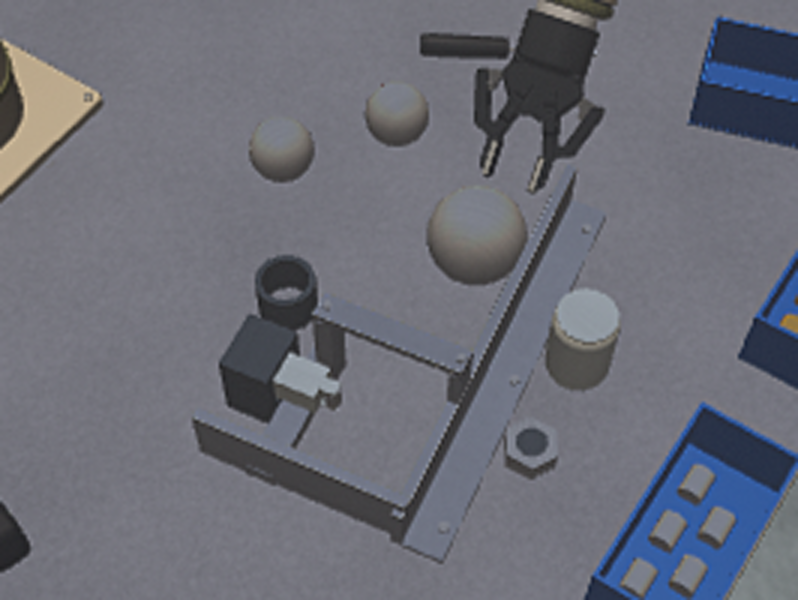

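View pics/top_h.png

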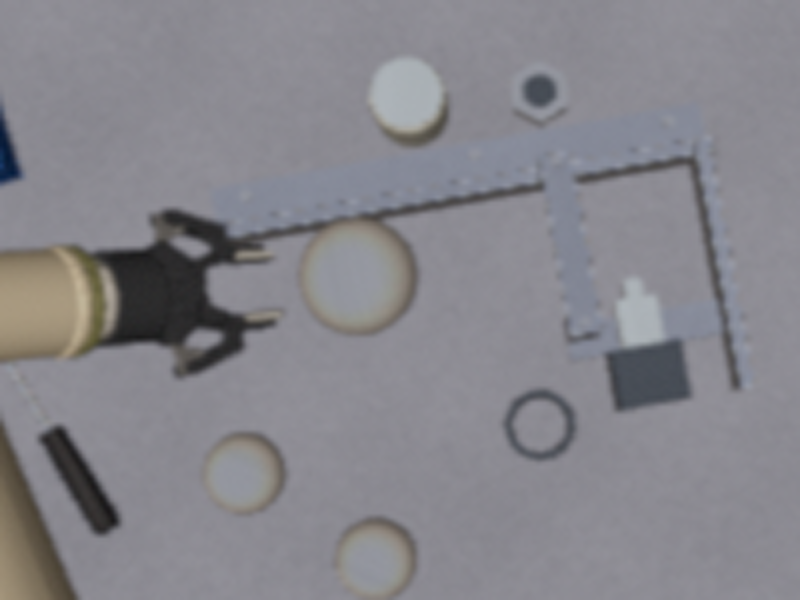

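Emit:
{"method": "play_rows", "body": {
  "commands": [
    [0.5,-3,-2,0,0,0],
    [0.5,-3,-2,0,0,0],
    [0.4,-3,0,0,0,0],
    [0.5,-3,0,0,0,0],
    [0.5,-3,0,0,0,0]
  ]
}}

```text
time_s: 11.68
ee_pos: [0.5669, 0.2161, 0.0433]
tcp_rot: [0.672, -0.218, 0.632, -0.319]
force: [0.6, 0.5, 0.7]
finger_gap: 0.0423
```

Emit:
{"method": "play_rows", "body": {
  "commands": [
    [0.5,-3,0,0,0,0],
    [0.4,-3,0,0,0,0],
    [0.5,-3,0,0,0,0],
    [0.5,-3,0,0,0,0],
    [0.4,-3,0,0,0,0]
  ]
}}

```text
time_s: 12.1
ee_pos: [0.5692, 0.2013, 0.0434]
tcp_rot: [0.672, -0.219, 0.632, -0.319]
force: [1.1, 0.3, 0.5]
finger_gap: 0.0425
```

Emit:
{"method": "play_rows", "body": {
  "commands": [
    [0.5,-3,0,0,0,0],
    [0.4,-3,0,0,0,0],
    [0.5,-3,0,0,0,0],
    [0.5,-3,0,0,0,0],
    [0.4,-3,0,0,0,0]
  ]
}}

```text
time_s: 12.52
ee_pos: [0.5715, 0.1863, 0.0434]
tcp_rot: [0.672, -0.219, 0.632, -0.319]
force: [-0.6, -0.2, 0.2]
finger_gap: 0.0427
```

```bash
python3 look.py i
```

```text
t 12.52 rack tcp [  2.2 141.1  43.4] d [ 0.   -0.71 -0.7 ] j [ 1. -0.  0.] F rack [-0.6 -0.1  0.2] gap 0.0427
top [214.4, 258.9, 19.2, 21.6] 0.89 rack [-235.  136.   50.]
top [215.9, 188.9, 31.4, 30.7] 0.76 rack [-6. 92. 50.]
top [177.8, 239.3, 18.7, 22.5] 0.53 rack [-150.  244.   50.]
scene [274.7, 163.6, 33.2, 29.9] 0.91 rack [-5. 93. 50.]
scene [254.4, 117.3, 22.8, 18.0] 0.88 rack [-136.  231.   50.]
scene [212.3, 129.9, 21.8, 25.2] 0.56 rack [-233.  128.   50.]
```

View pics/top_i.png

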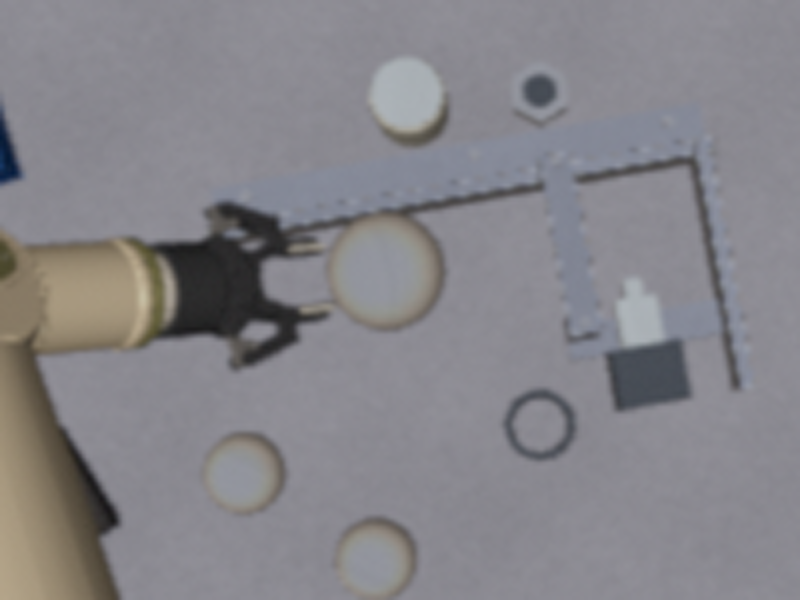

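Emit:
{"method": "play_rows", "body": {
  "commands": [
    [0.6,-3,0,0,0,0],
    [0.6,-3,0,0,0,0],
    [0.5,-3,0,0,0,0],
    [0.5,-3,0,0,0,0],
    [0.5,-3,0,0,0,0]
  ]
}}

```text
time_s: 13.13
ee_pos: [0.5742, 0.1712, 0.0434]
tcp_rot: [0.672, -0.219, 0.632, -0.319]
force: [0.8, 0.0, -0.7]
finger_gap: 0.0428
```

Emit:
{"method": "play_rows", "body": {
  "commands": [
    [0.5,-3,0,0,0,0],
    [0.5,-3,0,0,0,0],
    [0.5,-3,0,0,0,0],
    [0.5,-3,0,0,0,0],
    [0.4,-3,0,0,0,0]
  ]
}}

```text
time_s: 13.55
ee_pos: [0.5766, 0.1563, 0.0434]
tcp_rot: [0.672, -0.219, 0.632, -0.319]
force: [-0.6, -0.3, -0.9]
finger_gap: 0.0426
```

Emit:
{"method": "play_rows", "body": {
  "commands": [
    [0.5,-3,0,0,0,0],
    [0.5,-3,0,0,0,0],
    [0.5,-3,0,0,0,0],
    [0.5,-3,0,0,0,0],
    [0.4,-3,0,0,0,0]
  ]
}}

```text
time_s: 13.97
ee_pos: [0.579, 0.1413, 0.0433]
tcp_rot: [0.672, -0.219, 0.631, -0.319]
force: [0.3, -0.2, 0.2]
finger_gap: 0.0427
```

```bash
python3 look.py j
```

```text
t 13.97 rack tcp [ 2.7 95.5 43.3] d [ 0.   -0.71 -0.7 ] j [ 1. -0.  0.] F rack [ 0.2 -0.3  0.2] gap 0.0427
top [227.8, 187.1, 32.1, 29.1] 0.79 rack [-7. 52. 50.]
top [176.8, 237.1, 18.2, 20.9] 0.63 rack [-142.  246.   50.]
top [213.7, 259.0, 22.4, 19.0] 0.52 rack [-234.  138.   50.]
scene [266.4, 176.1, 34.0, 35.0] 0.95 rack [-9. 41. 50.]
scene [251.9, 117.9, 19.9, 20.2] 0.92 rack [-142.  225.   50.]
scene [211.6, 129.2, 22.0, 21.9] 0.76 rack [-236.  129.   50.]
```

View pics/top_j.png

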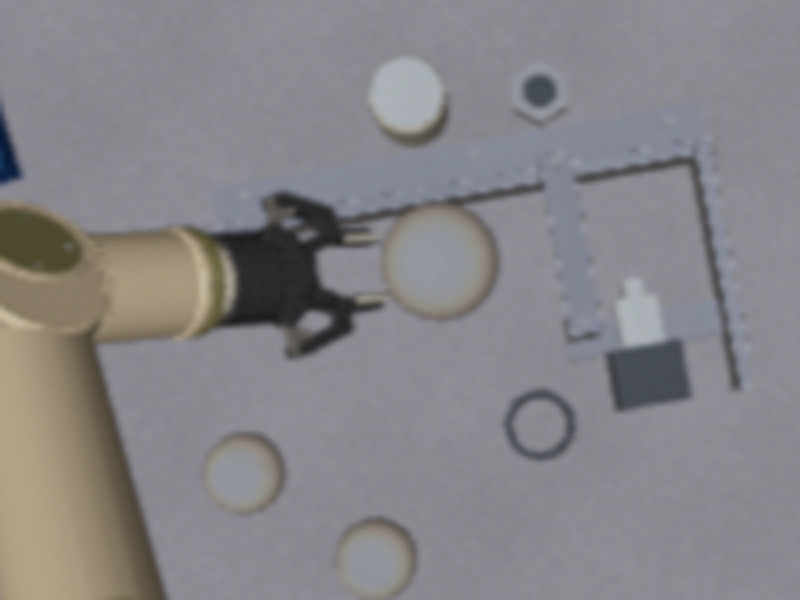

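View pics/scene_j.png

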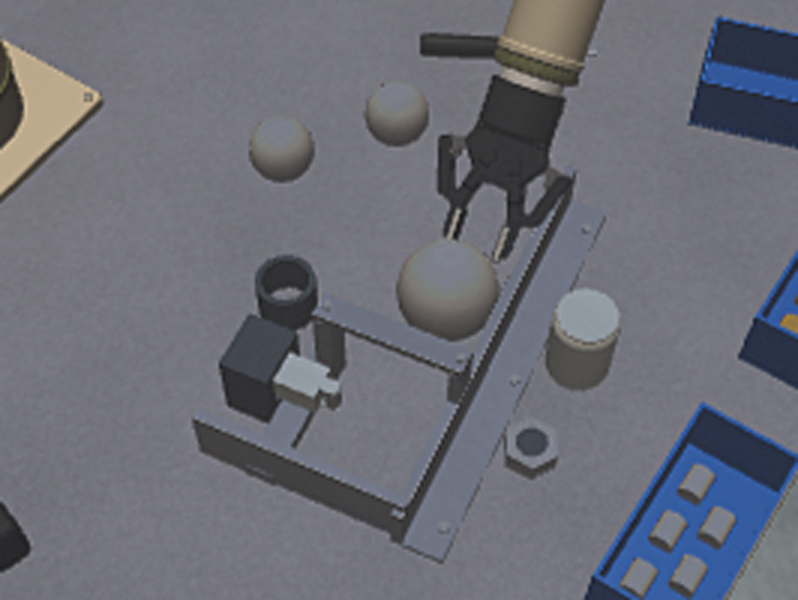

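Emit:
{"method": "play_rows", "body": {
  "commands": [
    [0.5,-3,0,0,0,0],
    [0.5,-3,0,0,0,0],
    [0.5,-3,0,0,0,0],
    [0.5,-3,0,0,0,0],
    [0.4,-3,0,0,0,0]
  ]
}}

```text
time_s: 14.58
ee_pos: [0.5814, 0.1261, 0.0434]
tcp_rot: [0.672, -0.219, 0.632, -0.319]
force: [-0.5, 0.0, -0.4]
finger_gap: 0.0427
```

Emit:
{"method": "play_rows", "body": {
  "commands": [
    [0.5,-3,0,0,0,0],
    [0.5,-3,0,0,0,0],
    [0.5,-3,0,0,0,0],
    [0.5,-3,0,0,0,0],
    [0.4,-3,0,0,0,0]
  ]
}}

```text
time_s: 15.0
ee_pos: [0.5838, 0.1113, 0.0433]
tcp_rot: [0.672, -0.219, 0.631, -0.319]
force: [-0.0, 0.3, -0.8]
finger_gap: 0.0426
```

Emit:
{"method": "play_rows", "body": {
  "commands": [
    [0.5,-3,0,0,0,0],
    [0.5,-3,0,0,0,0],
    [0.5,-3,0,0,0,0],
    [0.5,-3,0,0,0,0],
    [0.4,-3,0,0,0,0]
  ]
}}

```text
time_s: 15.42
ee_pos: [0.5862, 0.0963, 0.0433]
tcp_rot: [0.672, -0.219, 0.631, -0.319]
force: [0.4, 0.2, 0.9]
finger_gap: 0.0427
```

Emit:
{"method": "play_rows", "body": {
  "commands": [
    [0.5,-3,0,0,0,0],
    [0.5,-3,0,0,0,0],
    [0.5,-3,0,0,0,0],
    [0.5,-3,0,0,0,0],
    [0.4,-3,0,0,0,0]
  ]
}}

```text
time_s: 15.83
ee_pos: [0.5886, 0.0813, 0.0433]
tcp_rot: [0.672, -0.219, 0.632, -0.319]
force: [0.2, -0.2, 0.9]
finger_gap: 0.0424
```

```bash
python3 look.py k
```

```text
t 15.83 rack tcp [ 2.9 34.8 43.3] d [ 0.   -0.71 -0.7 ] j [ 1. -0.  0.] F rack [ 0.1 -0.3  0.9] gap 0.0424
top [179.4, 237.2, 19.9, 20.2] 0.83 rack [-144.  238.   50.]
top [244.2, 184.6, 27.7, 32.9] 0.7 rack [-8. -4. 50.]
top [214.0, 259.8, 21.0, 18.8] 0.58 rack [-237.  137.   50.]
scene [259.3, 191.8, 30.0, 33.7] 0.9 rack [ -5. -17.  50.]
scene [213.1, 132.1, 23.0, 21.3] 0.81 rack [-226.  121.   50.]
scene [253.9, 117.0, 22.0, 22.2] 0.58 rack [-138.  232.   50.]
```

View pics/top_k.png

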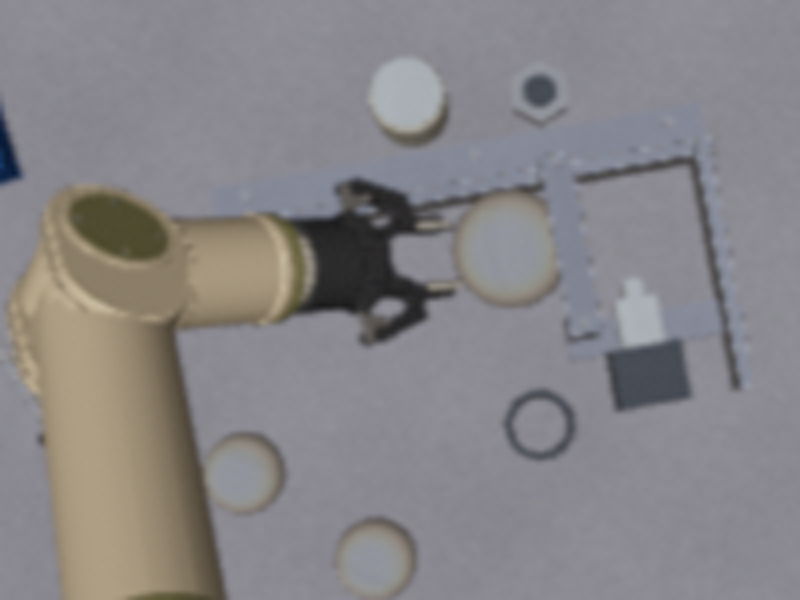

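View pics/scene_k.png

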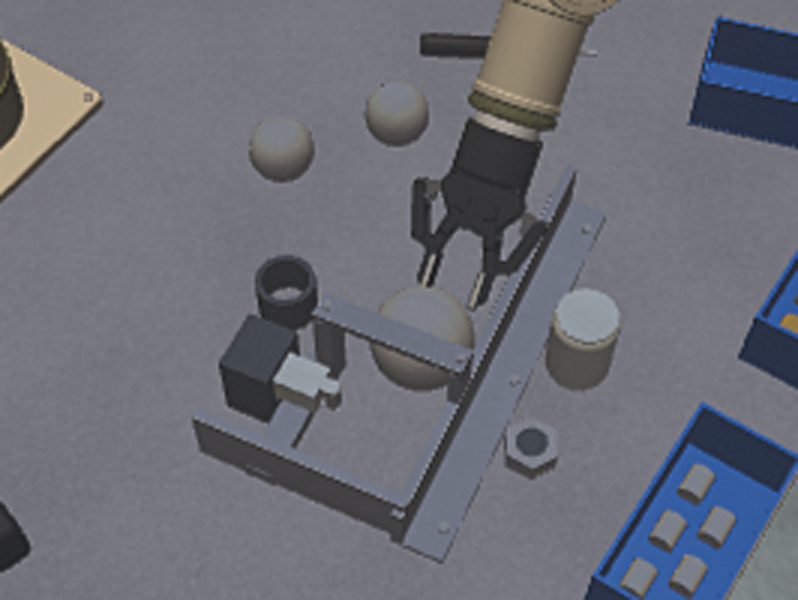

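Emit:
{"method": "play_rows", "body": {
  "commands": [
    [0.5,-3,0,0,0,0],
    [0.4,-3,0,0,0,0],
    [0.5,-3,0,0,0,0],
    [0.5,-3,0,0,0,0],
    [0.4,-3,0,0,0,0]
  ]
}}

```text
time_s: 16.45
ee_pos: [0.5909, 0.0662, 0.0434]
tcp_rot: [0.672, -0.219, 0.632, -0.319]
force: [-0.9, 1.1, -0.2]
finger_gap: 0.0425
```

Emit:
{"method": "play_rows", "body": {
  "commands": [
    [0.5,-3,0,0,0,0],
    [0.4,-3,0,0,0,0],
    [0.5,-3,0,0,0,0],
    [0.5,-3,0,0,0,0],
    [0.4,-3,0,0,0,0]
  ]
}}

```text
time_s: 16.87
ee_pos: [0.5932, 0.0512, 0.0433]
tcp_rot: [0.672, -0.219, 0.631, -0.319]
force: [-0.5, -0.0, -0.2]
finger_gap: 0.0427
```

Emit:
{"method": "play_rows", "body": {
  "commands": [
    [0.5,-3,0,0,0,0],
    [0.4,-3,0,0,0,0],
    [0.5,-3,0,0,0,0],
    [0.5,-3,0,0,0,0],
    [0.4,-3,0,0,0,0]
  ]
}}

```text
time_s: 17.28
ee_pos: [0.5955, 0.0363, 0.0434]
tcp_rot: [0.672, -0.219, 0.632, -0.319]
force: [0.9, 0.2, -0.2]
finger_gap: 0.0425
```

Emit:
{"method": "play_rows", "body": {
  "commands": [
    [0.5,-3,0,0,0,0],
    [0.4,-3,0,0,0,0],
    [0.5,-3,0,0,0,0],
    [0.5,-3,0,0,0,0],
    [0.4,-3,0,0,0,0]
  ]
}}

```text
time_s: 17.7
ee_pos: [0.5978, 0.0213, 0.0434]
tcp_rot: [0.672, -0.219, 0.632, -0.319]
force: [-0.3, -0.5, 0.5]
finger_gap: 0.0424
```

```bash
python3 look.py l
```

```text
t 17.7 rack tcp [  2.8 -25.9  43.4] d [ 0.   -0.71 -0.7 ] j [ 1. -0.  0.] F rack [-0.4 -0.4  0.5] gap 0.0424
top [264.2, 180.7, 30.6, 28.7] 0.9 rack [ -7. -72.  50.]
top [212.5, 259.2, 19.2, 20.6] 0.52 rack [-234.  142.   50.]
scene [251.1, 209.8, 44.0, 30.7] 0.92 rack [ -1. -80.  50.]
scene [252.8, 117.7, 23.3, 21.7] 0.9 rack [-140.  227.   50.]
scene [212.9, 130.8, 24.3, 27.0] 0.56 rack [-229.  125.   50.]
```

View pics/top_l.png

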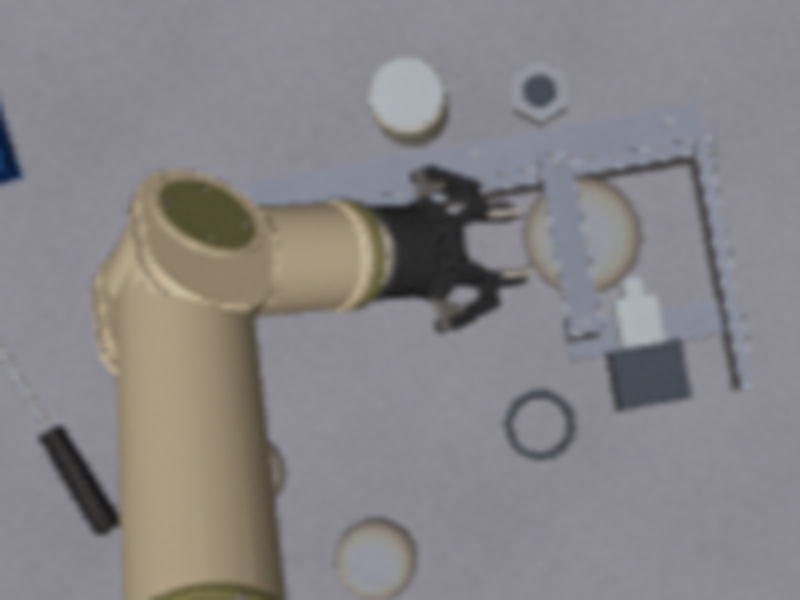

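View pics/scene_l.png

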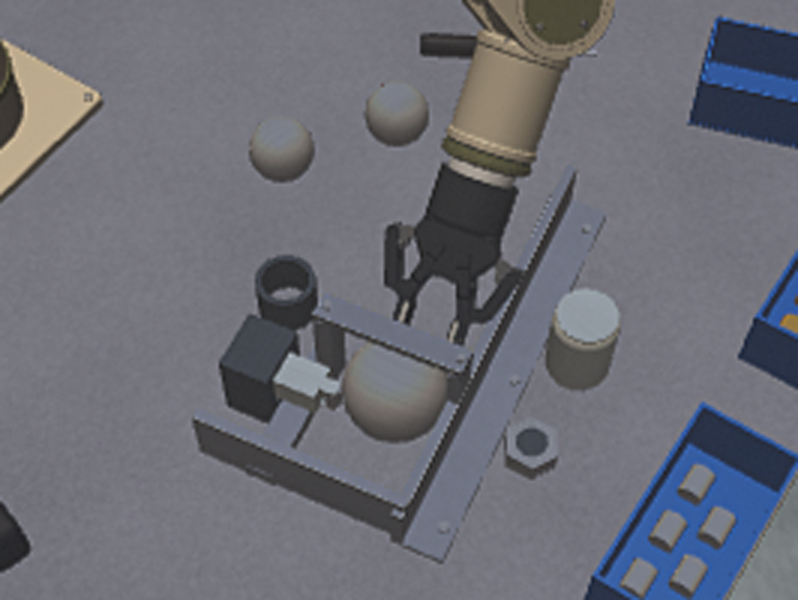

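Emit:
{"method": "play_rows", "body": {
  "commands": [
    [0.3,-2,0,0,0,0],
    [0.3,-2,0,0,0,0],
    [0.3,-2,0,0,0,0],
    [0.3,-2,0,0,0,0],
    [0.3,-2,0,0,0,0]
  ]
}}

```text
time_s: 18.32
ee_pos: [0.5981, 0.0128, 0.0427]
tcp_rot: [0.672, -0.219, 0.631, -0.319]
force: [-9.4, 8.5, 4.7]
finger_gap: 0.0426
```

Emit:
{"method": "play_rows", "body": {
  "commands": [
    [0.3,-2,0,0,0,0],
    [0.3,-2,0,0,0,0],
    [0.3,-2,0,0,0,0],
    [0.3,-2,0,0,0,0],
    [0.3,-2,0,0,0,0]
  ]
}}

```text
time_s: 18.73
ee_pos: [0.5991, 0.0038, 0.0422]
tcp_rot: [0.673, -0.22, 0.63, -0.32]
force: [-10.5, 10.4, 3.1]
finger_gap: 0.0429
```

Emit:
{"method": "play_rows", "body": {
  "commands": [
    [0.3,-2,0,0,0,0],
    [0.3,-2,0,0,0,0],
    [0.3,-2,0,0,0,0],
    [0.3,-2,0,0,0,0]
  ]
}}

```text
time_s: 19.07
ee_pos: [0.6003, -0.0043, 0.0422]
tcp_rot: [0.673, -0.22, 0.63, -0.32]
force: [-11.0, 10.1, 3.9]
finger_gap: 0.0428
```

```bash
python3 look.py m
```

```text
t 19.07 rack tcp [  1.4 -51.6  42.2] d [-0.   -0.71 -0.71] j [ 1. -0. -0.] F rack [-9.3 11.7  3.9] gap 0.0428
top [213.2, 258.9, 18.7, 20.0] 0.68 rack [-234.  140.   50.]
top [273.8, 179.6, 23.7, 30.4] 0.65 rack [  -9. -104.   50.]
scene [248.1, 214.4, 37.4, 33.9] 0.92 rack [ -2. -97.  50.]
scene [253.9, 117.8, 22.2, 18.9] 0.82 rack [-136.  229.   50.]
scene [212.9, 130.3, 21.3, 21.5] 0.56 rack [-230.  127.   50.]
```

View pics/top_m.png

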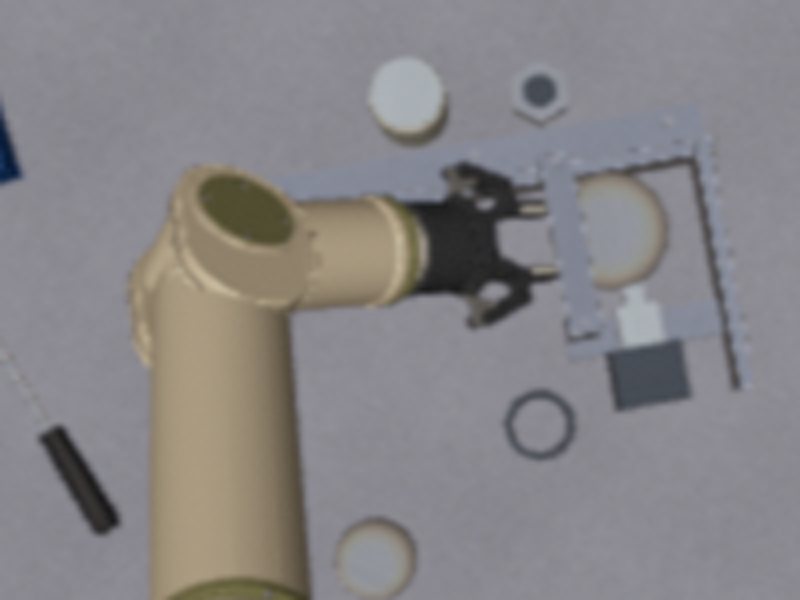

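View pics/scene_m.png

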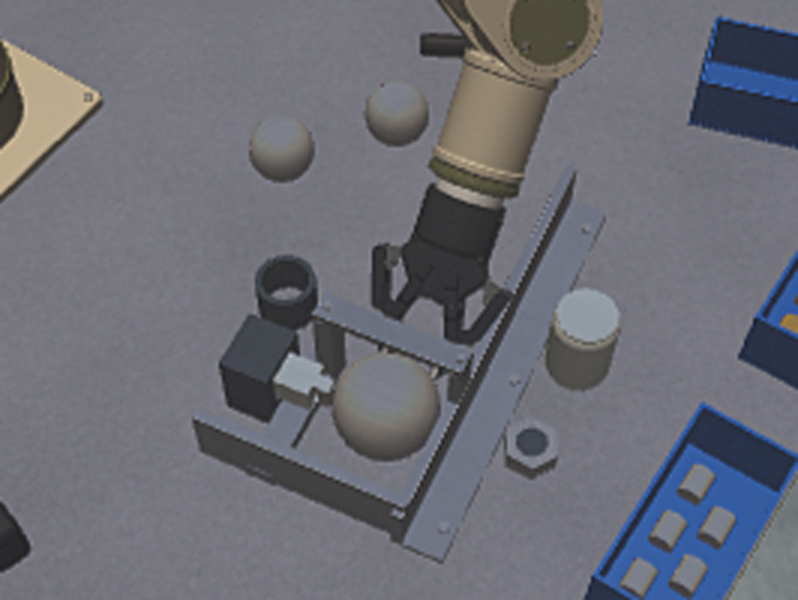

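Emit:
{"method": "play_rows", "body": {
  "commands": [
    [-0.1,-2,0,0,0,0],
    [0,-2,0,0,0,0],
    [0.1,-2,0,0,0,0]
  ]
}}

```text
time_s: 19.52
ee_pos: [0.6008, -0.0105, 0.0425]
tcp_rot: [0.672, -0.219, 0.63, -0.32]
force: [-7.5, 8.0, 2.2]
finger_gap: 0.0428
```

Emit:
{"method": "play_rows", "body": {
  "commands": [
    [0.2,-2,0,0,0,0],
    [0.3,-2,0,0,0,0]
  ]
}}

```text
time_s: 19.68
ee_pos: [0.6015, -0.0147, 0.0426]
tcp_rot: [0.672, -0.219, 0.631, -0.32]
force: [-7.1, 7.4, 2.6]
finger_gap: 0.0427
```

```bash
python3 look.py n
```

```text
t 19.68 rack tcp [  0.9 -62.1  42.6] d [-0.   -0.71 -0.71] j [ 1.  0. -0.] F rack [-5.8  8.4  2.6] gap 0.0427
top [214.2, 259.0, 19.6, 22.6] 0.77 rack [-235.  136.   50.]
top [274.9, 178.6, 27.8, 30.2] 0.62 rack [  -6. -108.   50.]
scene [246.5, 218.8, 38.4, 35.0] 0.85 rack [  -0. -111.   50.]
scene [252.6, 117.0, 20.5, 17.9] 0.85 rack [-141.  230.   50.]
scene [211.3, 130.3, 24.0, 23.4] 0.73 rack [-235.  125.   50.]
```

View pics/top_n.png

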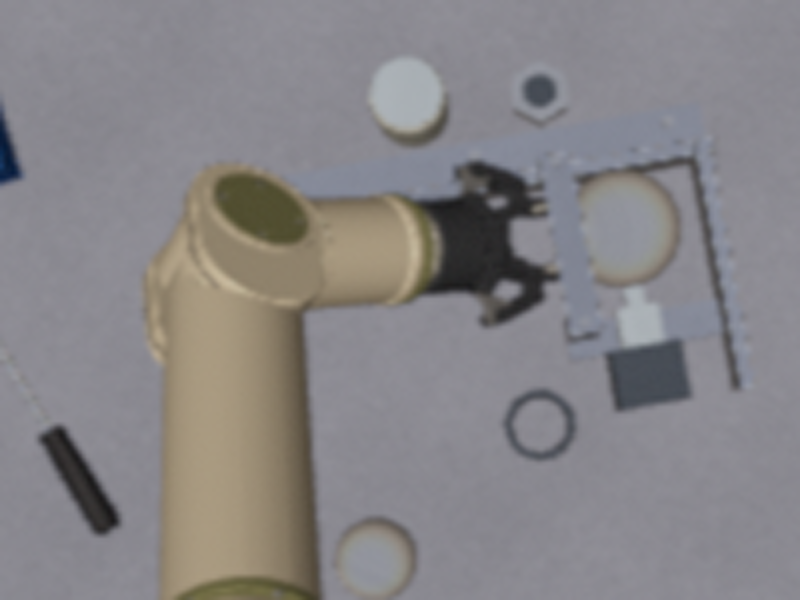

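View pics/scene_n.png

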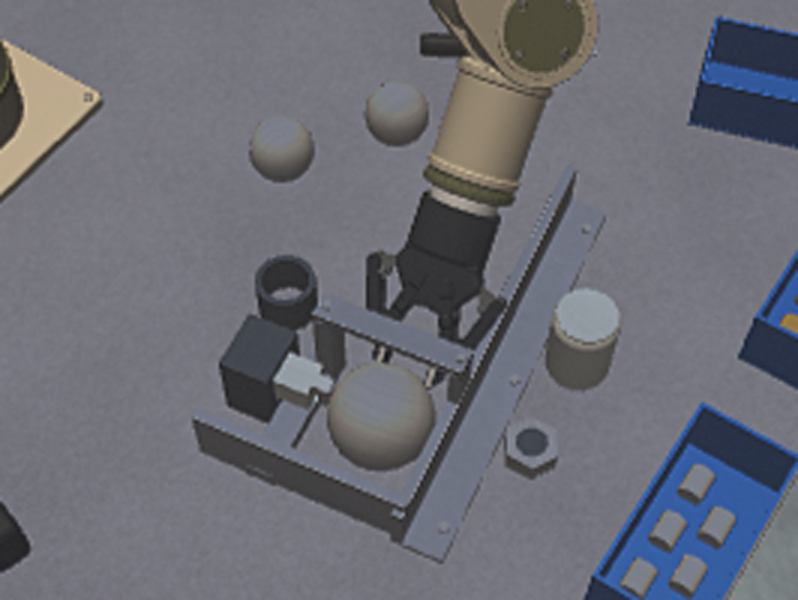

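Ball centre is about on the roller line (rack y ≈ −110). A few more millimetres, slowly.

Emit:
{"method": "play_rows", "body": {
  "commands": [
    [0.3,-2,0,0,0,0],
    [0.3,-2,0,0,0,0]
  ]
}}

```text
time_s: 20.05
ee_pos: [0.6021, -0.0189, 0.0427]
tcp_rot: [0.672, -0.219, 0.631, -0.32]
force: [-6.5, 6.3, 3.9]
finger_gap: 0.0425
```

Emit:
{"method": "play_rows", "body": {
  "commands": [
    [0.3,-1.5,0,0,0,0],
    [0.2,-1.5,0,0,0,0]
  ]
}}

```text
time_s: 20.22
ee_pos: [0.6029, -0.0224, 0.0429]
tcp_rot: [0.672, -0.219, 0.631, -0.319]
force: [-5.0, 4.9, 2.2]
finger_gap: 0.0426
```

```bash
python3 look.py o
```

```text
t 20.22 rack tcp [  1.2 -69.9  42.9] d [ 0.   -0.71 -0.71] j [ 1. -0.  0.] F rack [-4.2  5.6  2.2] gap 0.0426
top [211.6, 257.9, 18.2, 21.5] 0.78 rack [-230.  144.   50.]
top [276.5, 178.9, 22.2, 29.7] 0.69 rack [  -8. -114.   50.]
scene [214.4, 132.3, 22.4, 21.4] 0.78 rack [-222.  122.   50.]
scene [254.7, 116.8, 24.4, 18.1] 0.6 rack [-136.  233.   50.]
scene [245.1, 218.6, 35.4, 35.2] 0.57 rack [  -4. -112.   50.]
```

View pics/scene_o.png

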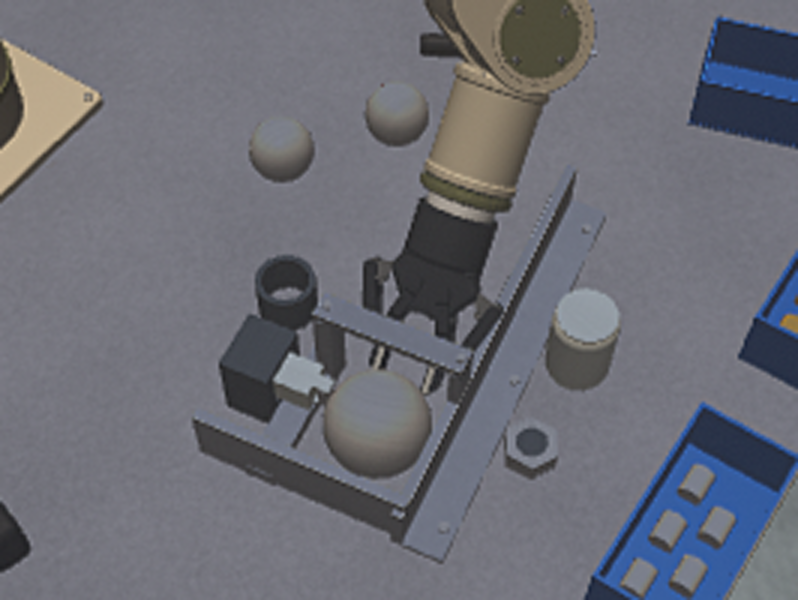

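Emit:
{"method": "play_rows", "body": {
  "commands": [
    [-0.5,-1,0,0,0,0],
    [-0.5,-1,0,0,0,0],
    [-0.5,0,0,0,0,0]
  ]
}}

```text
time_s: 20.67
ee_pos: [0.6023, -0.026, 0.0435]
tcp_rot: [0.672, -0.218, 0.632, -0.319]
force: [-0.2, -0.5, 0.3]
finger_gap: 0.0428
```

```bash
python3 look.py p
```

```text
t 20.67 rack tcp [ -0.  -73.3  43.5] d [ 0.   -0.71 -0.7 ] j [ 1. -0.  0.] F rack [-0.3 -0.5  0.3] gap 0.0428
top [214.1, 259.2, 19.0, 19.4] 0.82 rack [-235.  137.   50.]
top [279.1, 178.2, 29.2, 31.6] 0.77 rack [  -7. -123.   50.]
scene [244.8, 222.2, 36.8, 35.5] 0.89 rack [  -0. -123.   50.]
scene [212.2, 130.4, 21.5, 20.8] 0.73 rack [-232.  126.   50.]
```

View pics/scene_p.png

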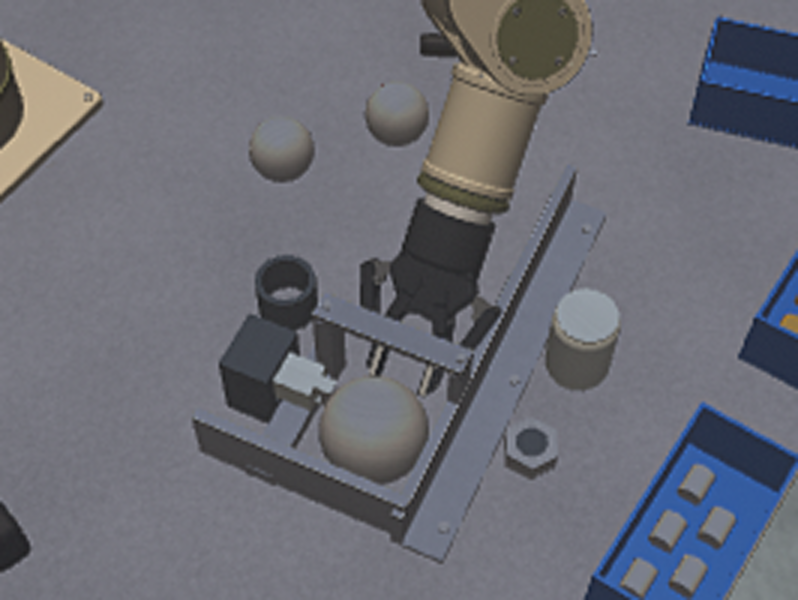

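View pics/top_p.png

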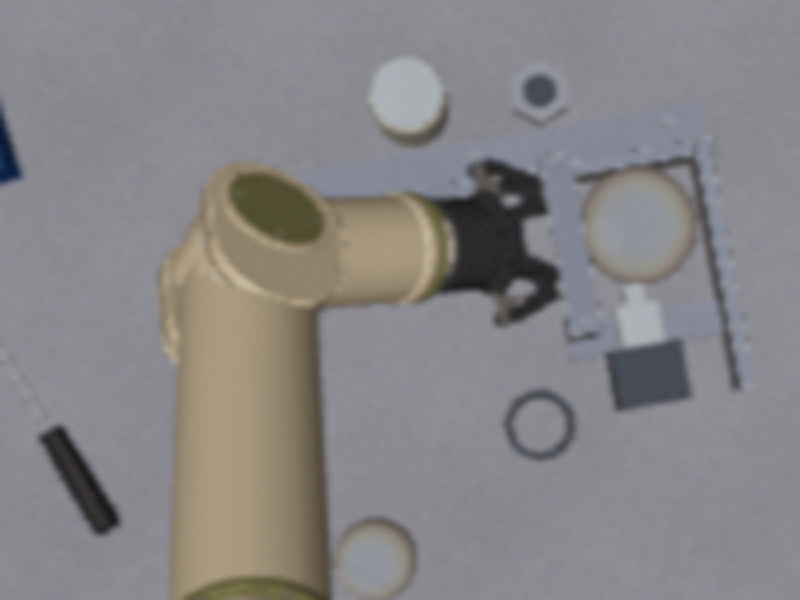

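Emit:
{"method": "play_rows", "body": {
  "commands": [
    [0,0,0,0,0,0],
    [0,0,0,0,0,0],
    [0,0,0,0,0,0],
    [0,0,0,0,0,0]
  ]
}}

```text
time_s: 21.2
ee_pos: [0.6021, -0.0254, 0.0433]
tcp_rot: [0.672, -0.219, 0.632, -0.319]
force: [0.3, -0.2, 0.2]
finger_gap: 0.0424
```

```bash
python3 look.py q
```

```text
t 21.2 rack tcp [ -0.1 -72.7  43.3] d [ 0.   -0.71 -0.7 ] j [ 1. -0.  0.] F rack [ 0.3 -0.2  0.2] gap 0.0424
top [278.6, 177.3, 30.5, 29.7] 0.81 rack [  -4. -122.   50.]
top [279.5, 198.4, 11.3, 13.4] 0.71 rack [ -74. -112.   50.]
top [214.9, 259.9, 15.5, 19.8] 0.57 rack [-238.  135.   50.]
scene [211.7, 132.2, 19.2, 21.8] 0.9 rack [-230.  119.   50.]
scene [243.3, 224.2, 35.3, 36.2] 0.64 rack [  -1. -130.   50.]
scene [253.3, 116.3, 22.6, 23.0] 0.63 rack [-141.  233.   50.]
```

View pics/scene_q.png

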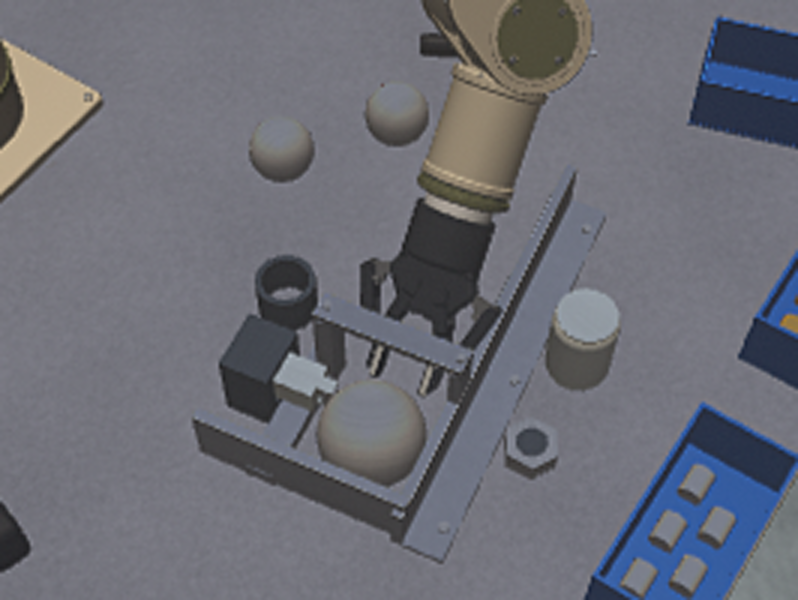

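View pics/top_q.png

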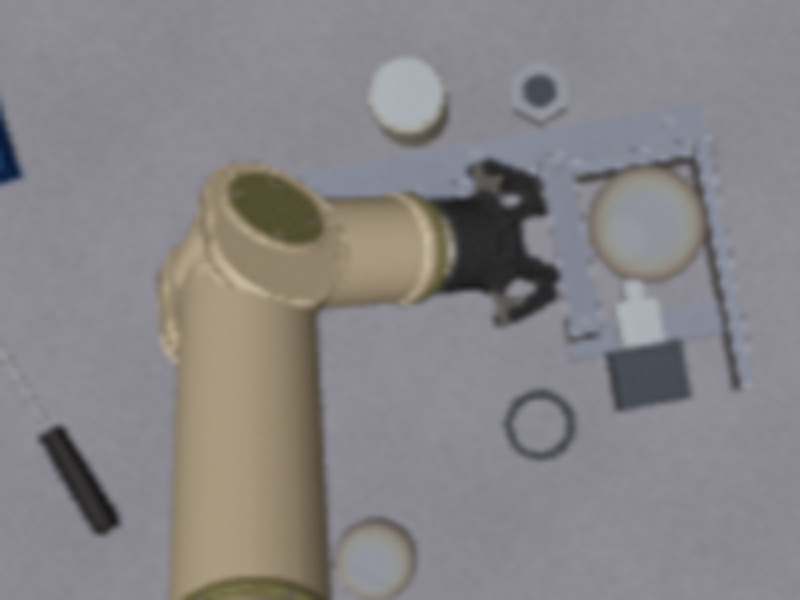

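Emit:
{"method": "play_rows", "body": {
  "commands": [
    [-0.5,3,0,0,0,0],
    [-1.5,10,0,0,0,0],
    [-3,20,0,0,0,0],
    [-4.5,30,0,0,0,0],
    [-5,30,0,0,0,0]
  ]
}}

```text
time_s: 21.82
ee_pos: [0.587, 0.0689, 0.0434]
tcp_rot: [0.672, -0.219, 0.632, -0.319]
force: [-0.1, 1.2, -0.8]
finger_gap: 0.0425
```

Emit:
{"method": "play_rows", "body": {
  "commands": [
    [-4,25,10,0,0,0],
    [-2,20,30,0,0,0],
    [0,15,35,0,0,0],
    [0,10,30,0,0,0],
    [0,0,10,0,0,0]
  ]
}}

```text
time_s: 22.23
ee_pos: [0.5826, 0.1422, 0.1624]
tcp_rot: [0.67, -0.218, 0.632, -0.322]
force: [0.7, 0.5, 0.3]
finger_gap: 0.0428
```

```bash
python3 look.py r; python3 - <<'E'
from go import *
for cam,(x0,y0),k in (("top",(120,120),4),("scene",(120,80),3)):
  for y in (-110,-128,-132): print(cam,y,((proj(cam,R2W(p,(0,y,50)))[0]-[x0,y0]+.5)*k).round(0))
for q in ("coupling","nut","tin","tape","flange","driver"):
  print(q,[[round(x) for x in d["box"]] for d in ctrl.look_for("scene",q)[:1]])
E
```

```text
t 22.23 rack tcp [  6.4  95.9 162.4] d [ 0.01 -0.71 -0.71] j [1.   0.   0.01] F rack [0.7 0.4 0.3] gap 0.0428
top [177.5, 239.1, 18.8, 17.6] 0.83 rack [-149.  245.   50.]
top [212.4, 259.8, 21.7, 19.1] 0.59 rack [-236.  143.   50.]
top [279.9, 178.4, 29.5, 31.7] 0.57 rack [  -8. -125.   50.]
scene [213.0, 129.6, 20.6, 23.1] 0.72 rack [-231.  130.   50.]
scene [252.7, 117.8, 19.0, 19.0] 0.55 rack [-140.  227.   50.]
top -110 [622. 229.]
top -128 [643. 225.]
top -132 [648. 224.]
scene -110 [382. 417.]
scene -128 [373. 433.]
scene -132 [372. 437.]
coupling [[215, 179, 19, 26]]
nut [[298, 229, 21, 18]]
tin [[314, 194, 21, 37]]
tape [[115, 257, 24, 29]]
flange [[147, 322, 38, 44]]
driver [[287, 94, 60, 6]]
```

View pics/scene_r.png

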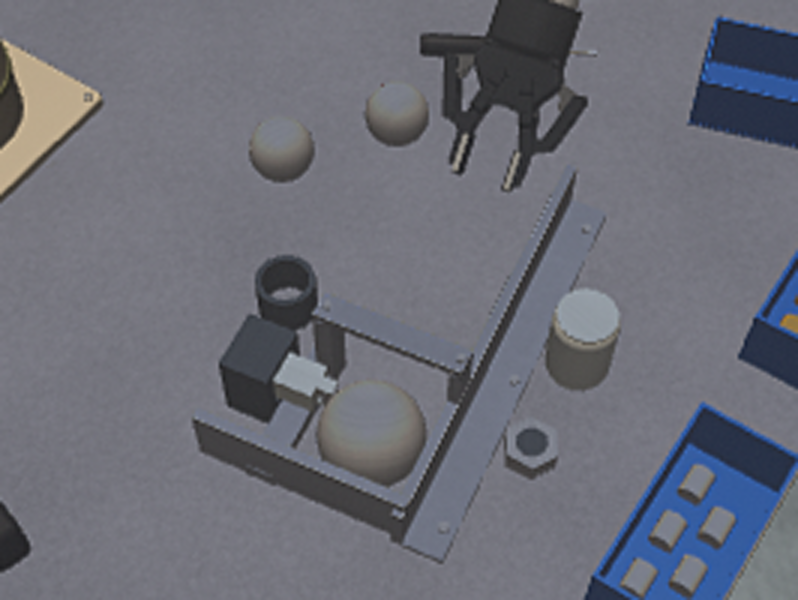

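View pics/top_r.png

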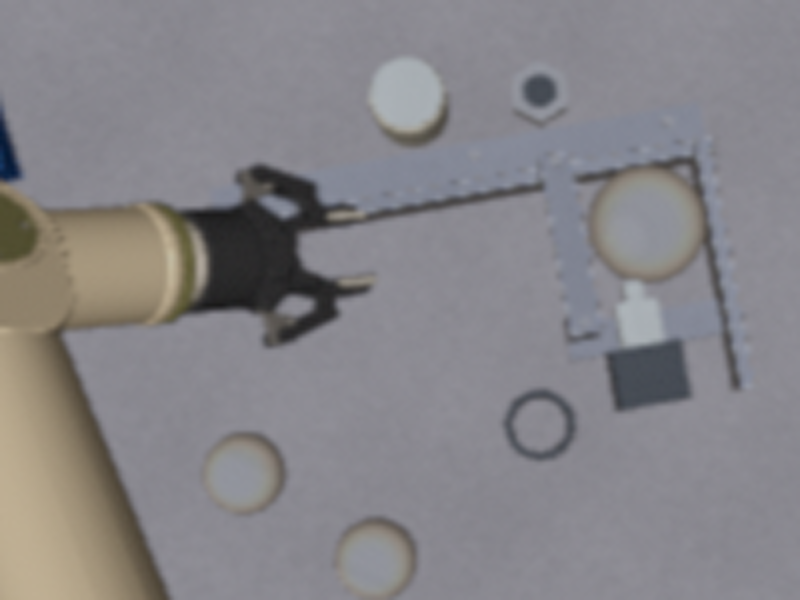

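Emit:
{"method": "play_rows", "body": {
  "commands": [
    [0,0,0,0,0,0],
    [0,0,0,0,0,0],
    [0,0,0,0,0,0],
    [0,0,0,0,0,0],
    [0,0,0,0,0,0]
  ]
}}

```text
time_s: 23.15
ee_pos: [0.5815, 0.1376, 0.1583]
tcp_rot: [0.672, -0.219, 0.631, -0.319]
force: [-0.7, 0.4, -0.4]
finger_gap: 0.043
```

```bash
python3 - <<'E'
from go import *
a=cv2.imread("pics/top_r.png"); f=ctrl.grab_frame("top")
b=cv2.resize(f[120:270,120:320],None,fx=4,fy=4,interpolation=cv2.INTER_CUBIC)
print("mean diff in bay", cv2.absdiff(a,b)[150:300,570:760].mean())
where(); print(ctrl.hand_in())
E
```

```text
mean diff in bay 0.4737309941520468
t 23.2 rack tcp [  4.6  91.5 158.4] d [ 0.   -0.71 -0.7 ] j [ 1. -0.  0.] F rack [-0.5  0.6 -1.3] gap 0.0426
the job is handed in; nothing more can be done
None
```

The big ball is home in the rack, and I handed the job in at 23.2 s. I pushed it to the fence with the half-open fingers as a cradle. Then I leaned the tool 45°, rolled the ball along the fence under the tie bar and past the roller, and the catch shoved it the last stretch home. I then backed the gripper straight out and raised it.

**Final checks:**
- **Ball position:** In the last top view its centre was at crop pixel (647, 223); the fitted rack pose predicts (648, 224) for home. In the scene view it was within about 4 crop pixels (under 2 camera pixels) of the prediction.
- **Staying put:** The top picture of the bay was essentially unchanged about a second after the arm had cleared. The gripper was touching nothing at hand-in.
- **Forces:** The highest force I read was about 16 N, from pressing the ball against the fence and, at about the same level, pushing past the catch.
- **Other things on the counter:** The detector's boxes in the scene view match the start to within its noise (a few pixels), and I saw nothing move in the pictures.

**Disagreements:** The ball detector missed the home ball in the last scene picture. In the top view it read 6–8 mm off (rack x −8, y −125), an offset it had shown in x all along. I relied on the picture itself for the final position. The catch's travel I could judge only from the pictures.

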